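# Charge a grinding jar from a drum feeder and snap it shut

## Robot

A 6-joint arm with a two-finger parallel gripper is mounted at the origin on the work surface. World frame = base frame: x ahead of the robot, y to its left, z up, the work surface at z = 0. Lengths are in m, angles in rad, forces in N, time in s.
With the tool pointing down it reaches from about 0.35 to 0.975 m from the base axis. Payload 4.9 kg.
Tool frame: the origin (TCP) lies midway between the tips of the shut fingers; the grasp point (between the pads) lies 19 mm behind it; z points along the fingers, y is the line along which they close (so a half turn about z gives the same grasp; the last joint's range is limited). The gripper opens to 85 mm and grips with 20 to 120 N. Pads are 22 mm wide; open, the fingers measure 114 mm over their backs; the gripper's body (76 mm by 85 mm) begins 54 mm behind the grasp point. The pads swing forward as they close: fully open they stand 13 mm farther back than shut.
Start: joints at [-1.456, 0.053, 1.613, -0, 1.476, -0.119], TCP at [0.145, -0.608, 0.231] pointing down, gripper open.
Joint ranges: [-3.01, 3.01], [-1.01, 2.22], [0.06, 2.58], [-1.02, 4.17], [0.09, 2.62], [-3.14, 3.14]. Speed limits (rad/s): [2.57, 2.57, 3.14, 3.14, 3.14, 3.14].

## Interface

Orientations are given as a rotation vector (axis times angle).
In Python, from station import ctrl gives the robot as it stands. The module is installed in compiled form; this text tells all that it offers.
- The arm moves only by the shell command python3 -m handwheel 'ROWS' [OPENING] [FORCE]. ROWS is JSON, a list of rows, each a list of 2 entries, a list of its own where there are three numbers: the shift along the tool's x, y, z in cm, then the turn, a rotation vector about the tool's x, y, z in rad. In form: [[[tx, ty, tz], [ax, ay, az]], ...]. A call has 1 to 5 rows; each row is the pose to reach, as a shift and turn from the pose commanded when the call began, along the tool's axes at that moment; what a row does not reach only later rows make up. A row lasts 1/8 s, in which the tool goes at most 62.5 mm and 10.7 degrees, less where a joint would pass 70% of its speed; a pose out of reach is approached as far as the arm can. A call with a gripper value outside its range is refused whole. OPENING is the gripper's target within -1 to 1 (shut at 1, half-way at 0, fully open at -1), set as the call begins (- or left out, the last holds). The fingers move at their own pace and stop on an object; FORCE is the grip in N (left out, the last holds). Time passes only in rows, so rows that repeat a pose let the fingers close. It gives the time, the measured TCP pose, the force, the opening and the grip force at its end, in the units of the state.
- ctrl.get_obs(): the state, without advancing time (a new reading comes with each control period).
- ctrl.get_image(name): name is "side" or "top"; returns the picture (400x640x3 uint8, blue, green, red); there is no depth.
- ctrl.calibration(name): a dict with "fx", "fy", "cx", "cy" (pixels), "R" (3x3) and "t" (3): a world point X has camera coordinates R X + t. Camera axes: x right, y down, z forward; pixel columns grow to the right and rows downward; lengths in m; the calibration is good to about 2 mm. A picture is of the moment at which its call begins. calibration takes no time and is no camera call.
- ctrl.finish_job(): hands the job in; it is judged then, once.
Trained networks look in the newest picture that a camera, given by its name, has taken for a name from the list of things; names that differ only in an ending like _2 or _b are one class to them, and where a whole thing is asked for, a point or a joint stands for the part that bears it (a point fixed in the world has none). Each returns a list of dicts, best first, with "score" (0 to 1); they miss things now and then, are a little off and sometimes report something else, mostly with a low value. They report only what shows in the picture. A call takes as long as a camera call. They do not tell look-alikes from the thing itself.
- ctrl.look_for(camera, query): "position" ([column, row] in pixels, amid what is visible of it).
- ctrl.landmark_of(camera, query): "position" ([column, row] in pixels: a listed point, or the origin of a listed thing).
The state is a dict: "t": time; "q": joint angles; "dq": joint speeds; "effort": joint torques, N m; "tool_pos": TCP position; "tool_rot": TCP orientation; "contact_force": force on the tool from outside, world axes, zero at the start; "wrist_torque": the same for the moment, N m; "opening": finger opening in m; "grip_force": force on a finger pad.
Only numpy, scipy, OpenCV 4.12 (cv2) and the standard library are available. Lean on these libraries where they do the work, as an engineer would, in place of code of your own. Each camera call takes 0.05 s, during which the arm holds its last target. There are 200 camera calls.

## Task

Stand the empty jar on the round mark under the feeder's chute and turn the drum slowly by its crank so that the milling balls drop into the jar one at a time, until all the balls in the drum are in the jar. Then set the jar upright in the capping nest, lay the cap on it and press it squarely with the seating tool, not with the fingers, until it snaps fully home. Finally stand the seating tool back on its cork pad; leave the bottle, the dish and the cork sample alone.

Things in the scene. Friction and masses are not known exactly. Their poses are not given: they have to be found in the camera images.
- feeder: Fixed rotary ball feeder: base plate 6 mm thick (x -30..60, y -170..75 mm), grey upright behind the drum (x 23..35 mm, 30 mm wide, 186 mm tall), clear round housing (outer radius 65 mm, x +-20 mm) about the drum, open only at the -y side, 95 to 140 deg from the top. Origin: on the bench below the drum's middle; x along the drum axis, away from the crank; balls come out towards -y.
- drum_axis (a point): Centre of the drum, on its horizontal axis, 170 mm above the bench.
- drum (a joint): Drum angle (rad), about 0 at the start, stops at -0.3 and 5.6. Grows as the drum's top moves towards the chute (feeder -y): turn it this way. 8 pockets 45 deg apart, each with one ball or none; a ball rolls out when its pocket reaches the opening: the first possible pocket by 0.8 rad, the sixth and last by about 4.9 rad. Needs about 3 N at the crank; stays where it is left.
- crank_grip (a point): Where to hold the crank: on the centre line of its free-spinning black sleeve (diameter 16 mm, 52 mm long, parallel to feeder x), which circles at radius 45 mm about the drum axis, 73 mm in front (feeder -x) of the drum's middle. Free all round; the crank arm is 35 mm further in, the housing 53 mm. Starts about 60 deg before the top, on the side away from the chute.
- jar_spot (a point): Centre of the round black mark (66 mm) on the base plate's top, 6 mm above the bench, where the jar must stand. Grip the jar with the fingers in line with feeder x there, so that they pass beside the chute.
- chute_lip (a point): Middle of the lower end of the aluminium chute (36 mm wide over its walls, walls 12 mm high), 92 mm from the drum axis towards feeder -y and 85 mm above the bench; the wall of a jar on the mark is 6 mm beyond it, its rim 15 mm below it.
- jar: Open steel grinding jar, outer diameter 56 mm, wall 3 mm, bottom 4 mm, height 64 mm, 0.28 kg; loose. Four sprung detent balls stick out 2.7 mm round it, 51 mm above its foot. Origin: centre of its underside, z up its axis.
- cap: White plastic snap cap, diameter 65, height 24 mm, open below, inner lip 59 mm; loose, open side down. Laid on the jar it drops over the rim and rests on the detents, underside 54 mm above the jar's foot; some 8 to 15 N straight down then snaps it over them until its top sits on the rim: home, underside 44 mm above the jar's foot. Origin: centre of its underside, z up.
- nest: Fixed black capping nest: plate 90 x 90 x 6 mm with a ring on it of inner diameter 64 mm, outer 74 mm, up to 14 mm above the bench. Origin: centre of its underside on the bench.
- nest_floor (a point): Centre of the nest's floor inside the ring, 6 mm above the bench.
- seat_tool: Aluminium seating tool, standing: foot disc 48 mm in diameter and 14 mm thick, with a round stem 22 mm in diameter on it up to 70 mm; 0.25 kg; loose. Pressed down with the fingertips against the foot disc it cannot slip in the grip. Origin: centre of the foot's underside, z up the stem.
- tool_pad: Fixed round cork pad, diameter 68 mm, 4 mm thick, on which the seating tool stands at the start. Origin: centre of its underside on the bench.
- reagent: Bystander: brown glass bottle, diameter 56 mm, height 110 mm.
- dish: Bystander: white ceramic dish with a raised middle, diameter 80 mm, height 22 mm.
- sample: Bystander: cork sample cylinder, diameter 44 mm, height 30 mm.
- ball1: White ceramic milling ball, diameter 20 mm, 25 g; in a pocket of the drum at the start (None if absent). Origin: its centre.
- ball2: White ceramic milling ball, diameter 20 mm, 25 g; in a pocket of the drum at the start (None if absent). Origin: its centre.
- ball3: White ceramic milling ball, diameter 20 mm, 25 g; in a pocket of the drum at the start (None if absent). Origin: its centre.
- ball4: White ceramic milling ball, diameter 20 mm, 25 g; in a pocket of the drum at the start (None if absent). Origin: its centre.
- ball5: White ceramic milling ball, diameter 20 mm, 25 g; in a pocket of the drum at the start (None if absent). Origin: its centre.
- ball6: White ceramic milling ball, diameter 20 mm, 25 g; in a pocket of the drum at the start (None if absent). Origin: its centre.
Mind the look-alikes: they are no part of the job. Of the things that look like the seat_tool, take the one that is nearest to the robot's base at the start. What is shaped like the cap but black is not meant.

How it is judged:
By the outcome, as a careful person would: the job done as asked, in the order asked, and still so for the second after the job is handed in, with the robot touching nothing.
Of ball1, ball2, ball3, ball4, ball5, ball6 only 3 to 6 are there at a start; the rules pass over those that are not, and their reading is None.
At some moment in a run one of cap, seat_tool may be knocked a few centimetres aside while the robot is not near it.
Once in a run the grip may slacken for a moment while it holds something.
It also fails if it takes over 210 s, if anything falls off the work surface, if the arm or the gripper's body presses on something with over 40 N, if the wrist force passes 120 N, or if a joint passes its speed limit or range.

## Working session

There is one attempt and no reset: what is moved stays moved. The work goes in short steps, Python scripts to look and compute and a shell command to move; the robot and the scene stay as the last step left them, time stands still between calls to the robot, and variables do not carry over. Pictures are saved under pics/ and viewed, at most 14 in all, crops included, and the job is handed in when it is done.

```bash
mkdir -p pics
cat > h.py <<'E'
import numpy as np, cv2
from scipy.spatial.transform import Rotation as R
from station import ctrl
def ray(cam,p):
    c=ctrl.calibration(cam); Rm=np.array(c["R"]);t=np.array(c["t"]).ravel()
    d=Rm.T@np.array([(p[0]-c["cx"])/c["fx"],(p[1]-c["cy"])/c["fy"],1.]); return -Rm.T@t,d
def atz(cam,p,z):
    o,d=ray(cam,p); return o+d*(z-o[2])/d[2]
def tri(ps):  # {cam:pix}
    A=np.zeros((3,3));b=np.zeros(3)
    for k,p in ps.items():
        o,d=ray(k,p);d/=np.linalg.norm(d);M=np.eye(3)-np.outer(d,d);A+=M;b+=M@o
    return np.linalg.solve(A,b)
def proj(cam,X):
    c=ctrl.calibration(cam);x=np.array(c["R"])@X+np.array(c["t"]).ravel()
    return np.array([c["fx"]*x[0]/x[2]+c["cx"],c["fy"]*x[1]/x[2]+c["cy"]])
def rel(X):  # shift in tool axes, cm, from measured pose to X
    s=ctrl.get_obs(); return R.from_rotvec(s["tool_rot"]).inv().apply(np.array(X)-s["tool_pos"])*100
def snap(*names):
    o={}
    for n in names: o[n]=ctrl.get_image(n)
    return o
E
python3 - <<'E'
from h import *
o=snap("side","top")
for k in o: cv2.imwrite(f"pics/{k}0.png",o[k]); o_,d=ray(k,[320,200]); print(k,o_.round(3),d.round(2))
for q in ["jar_spot","drum_axis","crank_grip","chute_lip","jar","cap","nest","nest_floor","seat_tool","tool_pad","feeder","reagent","dish","sample"]:
    for k in o:
        print(q,k,[(np.round(r["position"]).tolist(),round(r["score"],2)) for r in ctrl.landmark_of(k,q)[:4]])
s=ctrl.get_obs();print(s["t"],s["tool_pos"],s["tool_rot"],R.from_rotvec(s["tool_rot"]).as_matrix().round(3))
E
```

```text
side [ 0.279 -1.233  1.04 ] [ 0.2   0.8  -0.56]
top [ 0.425 -0.017  1.605] [ 0.09  0.02 -1.  ]
jar_spot side [([318.0, 230.0], 0.63)]
jar_spot top [([302.0, 182.0], 0.79)]
drum_axis side [([313.0, 173.0], 0.93)]
drum_axis top [([256.0, 183.0], 0.87), ([395.0, 201.0], 0.46)]
crank_grip side [([288.0, 163.0], 0.88), ([312.0, 174.0], 0.24)]
crank_grip top [([240.0, 208.0], 0.59)]
chute_lip side [([319.0, 205.0], 0.61)]
chute_lip top [([285.0, 178.0], 0.89)]
jar side [([279.0, 252.0], 0.75), ([310.0, 211.0], 0.53)]
jar top [([330.0, 236.0], 0.64)]
cap side [([295.0, 324.0], 0.93), ([248.0, 328.0], 0.78)]
cap top [([432.0, 240.0], 0.81), ([430.0, 285.0], 0.7)]
nest side [([334.0, 288.0], 0.62), ([289.0, 164.0], 0.33)]
nest top [([392.0, 203.0], 0.85), ([430.0, 190.0], 0.44)]
nest_floor side [([330.0, 286.0], 0.93)]
nest_floor top [([391.0, 202.0], 0.94)]
seat_tool side [([348.0, 319.0], 0.85), ([382.0, 334.0], 0.68), ([383.0, 311.0], 0.57)]
seat_tool top [([426.0, 158.0], 0.7), ([458.0, 167.0], 0.63), ([433.0, 192.0], 0.58)]
tool_pad side [([349.0, 317.0], 0.56)]
tool_pad top [([289.0, 179.0], 0.73), ([432.0, 188.0], 0.53)]
feeder side [([308.0, 208.0], 0.97), ([348.0, 318.0], 0.64)]
feeder top [([260.0, 190.0], 0.62)]
reagent side [([392.0, 267.0], 0.96)]
reagent top [([377.0, 131.0], 0.56)]
dish side [([269.0, 186.0], 0.72)]
dish top [([201.0, 227.0], 0.81)]
sample side []
sample top [([192.0, 175.0], 0.49), ([390.0, 198.0], 0.26)]
1.5 [ 0.14478246 -0.60798054  0.23129662] [-3.12013602e+00 -3.66434475e-01  1.37789272e-05] [[ 0.973  0.232 -0.   ]
 [ 0.232 -0.973  0.   ]
 [-0.    -0.    -1.   ]]
```

View pics/top0.png

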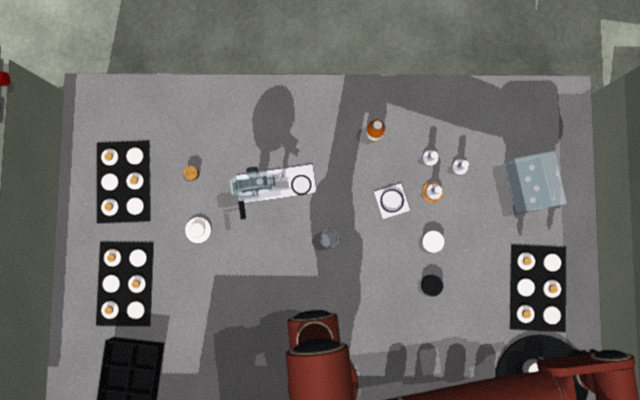

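View pics/side0.png

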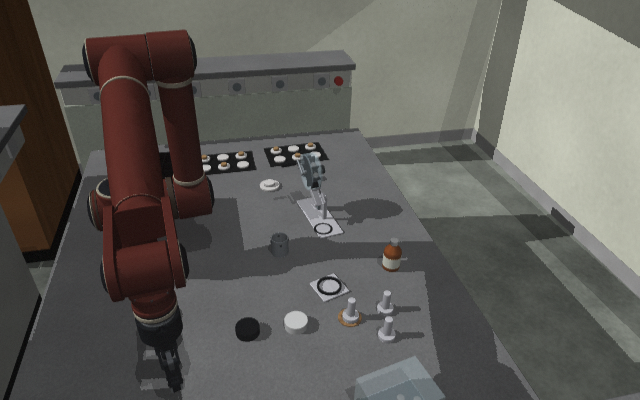

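The top view shows the feeder (230–315, 165–200), the jar (326,239), the nest (392,201), the white cap (433,241), the black cap (432,285), and three stems at (430,157), (460,166) and (433,191). The side view shows the same things. In it the three tools are at (350,312), (387,302) and (388,330), and one stands on an orange pad.

Run:
```python
from h import *
P={"jar_spot":([318,230],[302,182]),"drum_axis":([313,173],[256,183]),"crank":([288,163],[240,208]),"lip":([319,205],[285,178]),"jar":([279,252],[330,236]),"cap":([295,324],[432,240]),"nest":([330,286],[391,202]),"toolA":([348,319],[433,192]),"toolB":([383,311],[426,158]),"toolC":([382,334],[458,167]),"dish":([269,186],[201,227]),"bottle":([392,267],[377,131])}
zz={"jar_spot":.006,"drum_axis":.17,"lip":.085,"jar":0,"cap":0,"nest":.006,"toolA":.004,"toolB":0,"toolC":0}
for k,(s,t) in P.items():
    X=tri({"side":s,"top":t}); print(k,X.round(3),"r",np.hypot(*X[:2]).round(3),*( [atz("top",t,zz[k]).round(3)[:2],atz("side",s,zz[k]).round(3)[:2]] if k in zz else []))
t=ctrl.get_image("top");s=ctrl.get_image("side")
a=cv2.resize(t[100:300,380:500],None,fx=3,fy=3,interpolation=2);b=cv2.resize(s[280:360,220:420],None,fx=2,fy=2)
c=cv2.resize(t[150:260,220:350],None,fx=3,fy=3,interpolation=2)
im=np.zeros((600,790,3),np.uint8);im[:600,:360]=a;im[:330,370:760]=c;im[340:500,370:770]=b
cv2.imwrite("pics/c1.png",im)
```

```text
jar_spot [0.609 0.072 0.004] r 0.613 [0.621 0.07 ] [0.596 0.07 ]
drum_axis [0.6   0.191 0.167] r 0.63 [0.597 0.191] [0.601 0.186]
crank [0.522 0.231 0.194] r 0.571
lip [0.617 0.119 0.078] r 0.628 [0.623 0.117] [0.607 0.109]
jar [ 0.448 -0.019  0.004] r 0.448 [ 0.453 -0.019] [ 0.444 -0.014]
cap [ 0.44  -0.336  0.006] r 0.554 [ 0.443 -0.337] [ 0.439 -0.33 ]
nest [ 0.565 -0.21   0.007] r 0.603 [ 0.561 -0.209] [ 0.569 -0.209]
toolA [ 0.592 -0.342 -0.001] r 0.683 [ 0.593 -0.341] [ 0.588 -0.346]
toolB [ 0.703 -0.323 -0.012] r 0.774 [ 0.702 -0.321] [ 0.697 -0.334]
toolC [ 0.668 -0.419  0.006] r 0.789 [ 0.674 -0.421] [ 0.666 -0.414]
dish [0.472 0.384 0.009] r 0.609
bottle [ 0.786 -0.166  0.005] r 0.803
```

View pics/c1.png

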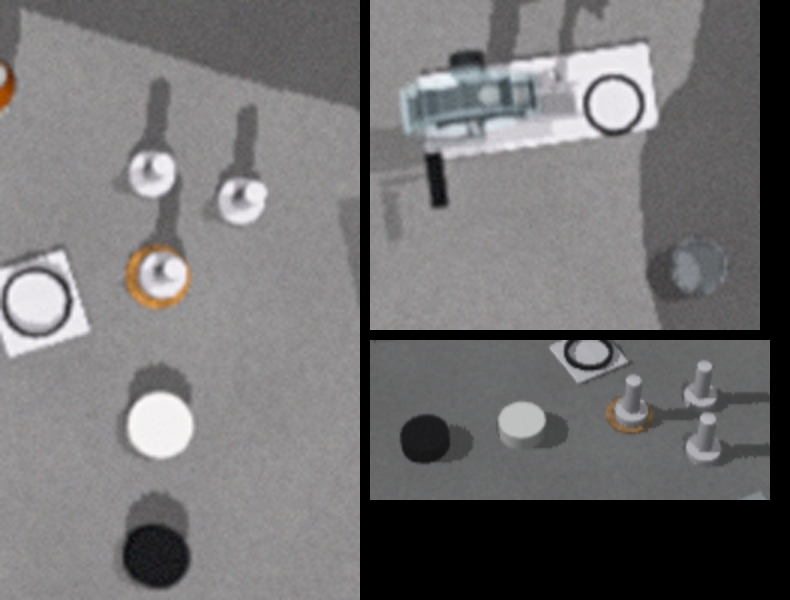

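Of the stems at (433,191), (430,157) and (460,166), the first is 0.683 m from the base and the others 0.774 and 0.789 m. The first is the nearest and also stands on the cork pad, so it is the seating tool. The white cap is at (433,241); the black one at (432,285) is the look-alike. Next I refine the ring centres and the feeder yaw.

```bash
cat >> h.py <<'E'
Z=np.array([0,0,1.])
def frame(y,z):
    y=np.array(y,float);z=np.array(z,float);y/=np.linalg.norm(y);z/=np.linalg.norm(z)
    return R.from_matrix(np.column_stack([np.cross(y,z),y,z]))
def plan(wps,start=None):  # wps: [(X,R)], prints shift cm + turn for each, chained
    s=ctrl.get_obs(); p,r=start or (np.array(s["tool_pos"]),R.from_rotvec(s["tool_rot"]))
    for X,q in wps:
        X=np.array(X); d=r.inv().apply(X-p)*100; a=(r.inv()*q).as_rotvec()
        print([d.round(2).tolist(),a.round(3).tolist()],"dist %.0fmm %.0fdeg"%(np.linalg.norm(d)*10,np.degrees(np.linalg.norm(a))))
        p=p+r.apply(d.round(2)/100); r=r*R.from_rotvec(a.round(3))
E
python3 - <<'E'
from h import *
o=snap("top","side")
def dark_ring(cam,c,h,z,thr):
    g=cv2.cvtColor(o[cam],cv2.COLOR_BGR2GRAY); x,y=c
    sub=cv2.resize(g[y-h:y+h,x-h:x+h],None,fx=8,fy=8,interpolation=cv2.INTER_CUBIC)
    cs,_=cv2.findContours((sub<thr).astype(np.uint8),cv2.RETR_LIST,cv2.CHAIN_APPROX_NONE)
    for k in cs:
        if len(k)>200:
            e=cv2.fitEllipse(k); p=np.array(e[0])/8+[x-h,y-h]-.44
            print(cam,c,p.round(1),np.round(np.array(e[1])/8,1),atz(cam,p,z).round(4))
dark_ring("top",(302,184),14,.006,100);dark_ring("side",(323,229),13,.006,100)
dark_ring("top",(392,201),14,.014,100);dark_ring("side",(330,287),18,.014,80)
g=cv2.cvtColor(o["top"],cv2.COLOR_BGR2GRAY); m=(g>190).astype(np.uint8); m[:, :225]=0;m[:,320:]=0;m[:155]=0;m[205:]=0
m=cv2.morphologyEx(m,cv2.MORPH_CLOSE,np.ones((9,9)))
k=max(cv2.findContours(m,0,1)[0],key=cv2.contourArea);r=cv2.minAreaRect(k);b=cv2.boxPoints(r);print(r);W=[atz("top",p,.006)[:2] for p in b];print(np.round(W,3))
for q in(0,1):
    d=W[q+1]-W[q];print(np.linalg.norm(d),np.degrees(np.arctan2(d[1],d[0])))
for q in("jar",):
    ps={c:ctrl.look_for(c,q)[:2] for c in o};print(ps)
    pt=ps["top"][0]["position"];print(atz("top",pt,.032))
print(atz("top",[329.3,238.7],.05))
E
```

```text
top (302, 184) [300.8 184.3] [17.5 17.7] [0.6139 0.0737 0.006 ]
top (302, 184) [300.8 184.7] [19.5 20. ] [0.6128 0.0738 0.006 ]
side (323, 229) [320.8 238.9] [ 5.9 30. ] [0.5938 0.0188 0.006 ]
side (323, 229) [322.5 228.3] [10.7 18.1] [0.6134 0.0759 0.006 ]
top (392, 201) [391.6 200.2] [20.4 21.3] [ 0.5656 -0.2102  0.014 ]
top (392, 201) [391.7 200.1] [22.6 23. ] [ 0.5657 -0.2105  0.014 ]
side (330, 287) [329.  285.5] [13.4 20.2] [ 0.5649 -0.2149  0.014 ]
side (330, 287) [329.7 285.4] [18.2 28. ] [ 0.5671 -0.2147  0.014 ]
((276.59002685546875, 183.6300048828125), (28.00143051147461, 75.37757873535156), 81.8698959350586)
[[0.642 0.275]
 [0.677 0.04 ]
 [0.589 0.026]
 [0.554 0.26 ]]
0.23800744261036624 -81.33538820589972
0.08891165198009897 -171.2769991565136
{'top': [{'position': [331.5, 239.0], 'score': 0.82}], 'side': [{'position': [279.5, 243.5], 'score': 0.88}]}
[ 0.44304596 -0.02403427  0.032     ]
[ 0.44367717 -0.01728477  0.05      ]
```

```bash
cat >> h.py <<'E'
yaw=np.radians(8.7); fx=np.array([np.cos(yaw),np.sin(yaw),0]); fy=np.array([-np.sin(yaw),np.cos(yaw),0])
O=np.array([.5935,.199,0]); SPOT=np.array([.6135,.0745,.006]); NEST=np.array([.566,-.212,.006])
tl=np.radians(25); RJ=frame(fx,-Z*np.cos(tl)+fy*np.sin(tl)); zJ=RJ.as_matrix()[:,2]
def g(G,Rm): return np.array(G)+.019*Rm.as_matrix()[:,2]
E
python3 - <<'E'
from h import *
from scipy.spatial.transform import Slerp
s=ctrl.get_obs();S=Slerp([0,1],R.concatenate([R.from_rotvec(s["tool_rot"]),RJ]))
J=g([.444,-.019,.032],RJ); pre=J-.09*zJ
plan([([.33,-.42,.23],S(.45)),([.42,-.2,.2],S(.9)),(pre,RJ),(J,RJ)])
E
```

```text
[[22.37, -14.0, 0.13], [0.146, 0.158, -0.658]] dist 264mm 40deg
[[21.73, -6.29, 7.88], [0.146, 0.159, -0.659]] dist 240mm 40deg
[[9.94, 3.24, 15.34], [0.032, 0.035, -0.146]] dist 186mm 9deg
[[-0.0, -0.0, 9.0], [0.0, -0.0, -0.0]] dist 90mm 0deg
```

```bash
M="python3 -m handwheel"; 
python3 -m handwheel '[[[11,-7,0.1],[0.073,0.079,-0.33]],[[22.37,-14,0.13],[0.146,0.158,-0.658]],[[22.37,-14,0.13],[0.146,0.158,-0.658]],[[22.37,-14,0.13],[0.146,0.158,-0.658]],[[22.37,-14,0.13],[0.146,0.158,-0.658]]]' -1 40 | tail -c 400
python3 -m handwheel '[[[21.73,-6.29,7.88],[0.146,0.159,-0.659]],[[21.73,-6.29,7.88],[0.146,0.159,-0.659]],[[21.73,-6.29,7.88],[0.146,0.159,-0.659]],[[21.73,-6.29,7.88],[0.146,0.159,-0.659]],[[21.73,-6.29,7.88],[0.146,0.159,-0.659]]]' | tail -c 400
python3 - <<'E'
from h import *
J=g([.444,-.019,.032],RJ); pre=J-.09*zJ
s=ctrl.get_obs();print(s["tool_pos"],s["q"])
plan([(pre,RJ),(J,RJ)])
E
```

```text
t: 2.42
tool_pos: [0.3318, -0.418, 0.2299]
tool_rot: [-2.679, -1.291, -0.205]
contact_force: [-1.7, 0.2, 0.3]
opening: 0.0856
grip_force: 0.0
t: 3.05
tool_pos: [0.4201, -0.198, 0.199]
tool_rot: [-1.987, -1.991, -0.37]
contact_force: [-0.1, -0.7, 0.5]
opening: 0.0852
grip_force: 0.0
[ 0.42011704 -0.197988    0.19904938] [-0.76185467 -0.1426116   1.89403371  0.26453656  1.69270001 -0.77159511]
[[9.77, 3.28, 15.18], [0.03, 0.034, -0.144]] dist 183mm 9deg
[[0.0, 0.0, 9.0], [-0.0, 0.0, 0.0]] dist 90mm 0deg
```

```bash
python3 -m handwheel '[[[9.77,3.28,15.18],[0.03,0.034,-0.144]],[[9.77,3.28,15.18],[0.03,0.034,-0.144]],[[9.77,3.28,15.18],[0.03,0.034,-0.144]],[[9.77,3.28,15.18],[0.03,0.034,-0.144]],[[9.77,3.28,15.18],[0.03,0.034,-0.144]]]'
python3 - <<'E'
from h import *
o=snap("top","side")
im=np.hstack([cv2.resize(o["top"][170:310,260:400],(400,400)),cv2.resize(o["side"][170:310,200:340],(400,400))]);cv2.imwrite("pics/j1.png",im)
for c in o: print(c,[(r["position"],r["score"]) for r in ctrl.landmark_of(c,"jar")[:2]], proj(c,np.array([.444,-.019,0])),proj(c,np.array([.444,-.019,.064])))
J=g([.444,-.019,.032],RJ);plan([(J,RJ)])
E
```

```text
t: 3.68
tool_pos: [0.4495, -0.0523, 0.0978]
tool_rot: [-1.82, -2.11, -0.403]
contact_force: [-0.4, -0.3, 0.6]
opening: 0.0852
grip_force: 0.0
top [([329.7, 237.6], 0.66)] [329.84281265 238.79666562] [329.87472975 238.54077235]
side [([280.7, 248.7], 0.81), ([389.6, 267.4], 0.49)] [279.36989927 252.98872851] [278.82067716 237.89542248]
[[0.31, -0.12, 9.35], [0.005, 0.003, -0.003]] dist 94mm 0deg
```

View pics/j1.png

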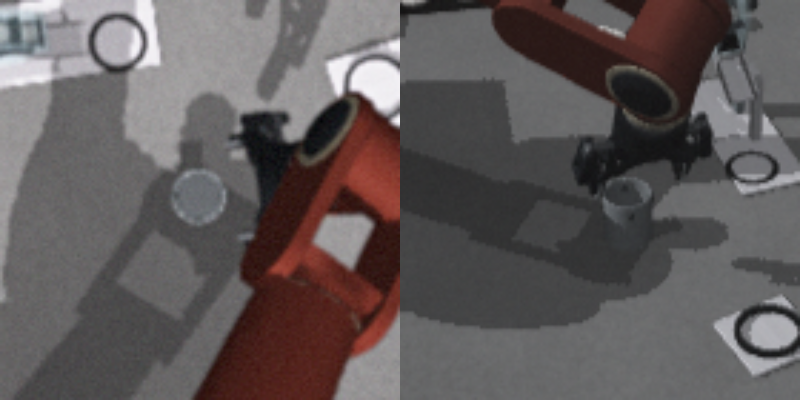

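The jar centre is at top pixel (329.7, 238.6), which matches the estimate, and the open fingers line up with it. Next I grip and lift.

```bash
python3 -m handwheel '[[[0.3,-0.1,4],[0,0,0]],[[0.3,-0.1,7.5],[0,0,0]],[[0.3,-0.1,9.3],[0,0,0]],[[0.3,-0.1,9.3],[0,0,0]]]' 
python3 -m handwheel '[[[0,0,0],[0,0,0]],[[0,0,0],[0,0,0]],[[0,0,0],[0,0,0]],[[0,0,0],[0,0,0]],[[0,0,0],[0,0,0]]]' 1 50
python3 -m handwheel '[[[0,0,0],[0,0,0]],[[0,0,0],[0,0,0]],[[0,0,0],[0,0,0]]]'
python3 - <<'E'
from h import *
s=ctrl.get_obs();p=np.array(s["tool_pos"]);off=p-[.444,-.019,0];print(off)
D=SPOT+off; # jar foot target on spot
plan([(p+[0,0,.10],RJ),(D-.07*fy+[0,0,.10],RJ),(D-.07*fy+[0,0,.02],RJ),(D+[0,0,.006],RJ),(D+[0,0,.0],RJ)])
E
```

```text
t: 4.38
tool_pos: [0.4413, -0.0094, 0.0135]
tool_rot: [-1.816, -2.109, -0.402]
contact_force: [-0.0, 0.2, -0.2]
opening: 0.0855
grip_force: 0.0
t: 5.0
tool_pos: [0.4437, -0.0106, 0.0159]
tool_rot: [-1.819, -2.113, -0.405]
contact_force: [0.4, -1.6, 6.1]
opening: 0.0556
grip_force: 53.8
t: 5.38
tool_pos: [0.4437, -0.0106, 0.0159]
tool_rot: [-1.819, -2.113, -0.405]
contact_force: [1.1, -3.1, 5.9]
opening: 0.0555
grip_force: 53.8
[-0.00030784  0.00835419  0.01591825]
[[4.2, 0.04, -9.08], [0.005, 0.003, -0.001]] dist 100mm 0deg
[[-0.03, 18.17, -0.67], [0.0, 0.0, -0.0]] dist 182mm 0deg
[[-3.38, 0.0, 7.25], [0.0, 0.0, -0.0]] dist 80mm 0deg
[[5.75, -0.0, 4.23], [0.0, 0.0, -0.0]] dist 71mm 0deg
[[-0.25, -0.0, 0.54], [0.0, 0.0, -0.0]] dist 6mm 0deg
```

```bash
python3 -m handwheel '[[[1,0,-2],[0,0,0]],[[2.5,0,-5.5],[0,0,0]],[[4.2,0,-9.1],[0,0,0]],[[4.2,0,-9.1],[0,0,0]]]'
python3 -m handwheel '[[[0,4,-0.1],[0,0,0]],[[0,9,-0.3],[0,0,0]],[[0,14,-0.5],[0,0,0]],[[0,18.2,-0.7],[0,0,0]],[[0,18.2,-0.7],[0,0,0]]]'
python3 - <<'E'
from h import *
o=snap("top","side")
cv2.imwrite("pics/j2.png",np.hstack([cv2.resize(o["top"][130:270,240:380],(400,400)),cv2.resize(o["side"][140:280,240:380],(400,400))]))
for c in o: print(c,[(r["position"],r["score"]) for r in ctrl.landmark_of(c,"jar")[:2]])
s=ctrl.get_obs();p=np.array(s["tool_pos"]);off=np.array([-.0003,.00835,.0159]);F=p-off
print(F,s["opening"],s["contact_force"],[proj(c,F) for c in o],[proj(c,F+[0,0,.064]) for c in o])
D=SPOT+off
plan([(D-.07*fy+[0,0,.02],RJ),(D+[0,0,.006],RJ),(D,RJ)])
E
```

```text
t: 5.88
tool_pos: [0.444, -0.0109, 0.1174]
tool_rot: [-1.82, -2.117, -0.407]
contact_force: [0.3, 0.6, -3.6]
opening: 0.0558
grip_force: 54.2
t: 6.5
tool_pos: [0.6231, 0.0146, 0.1184]
tool_rot: [-1.815, -2.11, -0.401]
contact_force: [0.1, 0.2, -3.2]
opening: 0.0558
grip_force: 54.7
top [([319.5, 177.0], 0.79)]
side [([327.8, 217.7], 0.72)]
[0.62084013 0.00593631 0.10344709] 0.05562491803409306 [-0.47906864 -0.50262452 -3.10502184] [array([321.97026601, 178.28832467]), array([330.2264849 , 217.26727381])] [array([321.65824433, 175.35925102]), array([330.87441485, 201.26559905])]
[[-3.37, 0.32, 6.97], [-0.0, 0.0, -0.004]] dist 78mm 0deg
[[5.75, 0.01, 4.23], [-0.0, 0.0, 0.0]] dist 71mm 0deg
[[-0.25, -0.0, 0.54], [-0.0, 0.0, 0.0]] dist 6mm 0deg
```

View pics/j2.png

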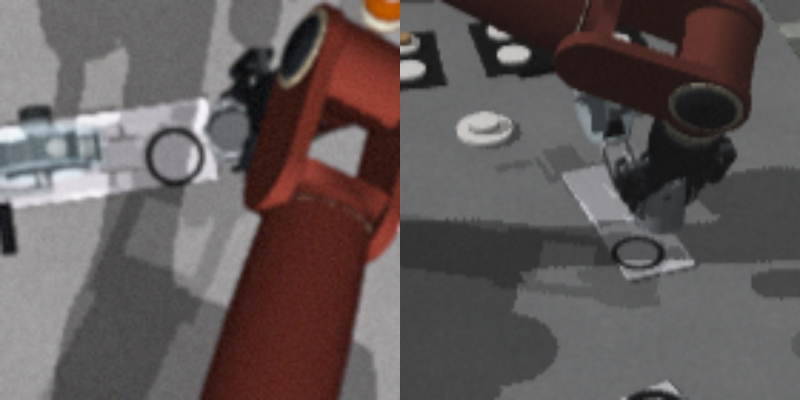

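The jar is upright in the grip. Its rim is at about top pixel (321,176) against a predicted (321.7,175.4). I place it.

```bash
python3 -m handwheel '[[[-1.7,0.15,3.5],[0,0,0]],[[-3.4,0.3,7],[0,0,0]],[[-3.4,0.3,7],[0,0,0]]]'
python3 -m handwheel '[[[2,0,1.4],[0,0,0]],[[4,0,2.9],[0,0,0]],[[5.75,0,4.2],[0,0,0]],[[5.75,0,4.2],[0,0,0]]]'
python3 - <<'E'
from h import *
o=snap("top","side")
cv2.imwrite("pics/j3.png",np.hstack([cv2.resize(o["top"][145:215,265:335],(400,400)),cv2.resize(o["side"][170:260,270:360],(400,400))]))
s=ctrl.get_obs();p=np.array(s["tool_pos"]);off=np.array([-.0003,.00835,.0159]);F=p-off
print(F,s["opening"],s["contact_force"],[proj(c,F+[0,0,.064]) for c in o],[proj(c,SPOT+[0,0,.064]) for c in o])
plan([(SPOT+off,RJ)])
E
```

```text
t: 7.08
tool_pos: [0.6212, 0.014, 0.0392]
tool_rot: [-1.815, -2.103, -0.396]
contact_force: [0.2, -0.0, -1.6]
opening: 0.0556
grip_force: 54.8
t: 7.58
tool_pos: [0.614, 0.085, 0.0291]
tool_rot: [-1.813, -2.112, -0.402]
contact_force: [0.6, -1.0, -3.2]
opening: 0.0556
grip_force: 54.8
[0.61538255 0.07478679 0.01354927] 0.055791615504323364 [ 0.04607352 -0.5266168  -3.25794701] [array([299.18623928, 181.01842832]), array([323.59967379, 211.97431418])] [array([299.41734684, 181.94801339]), array([323.03518283, 213.86118867])]
[[-0.32, -0.19, 0.68], [0.002, 0.002, -0.001]] dist 8mm 0deg
```

View pics/j3.png

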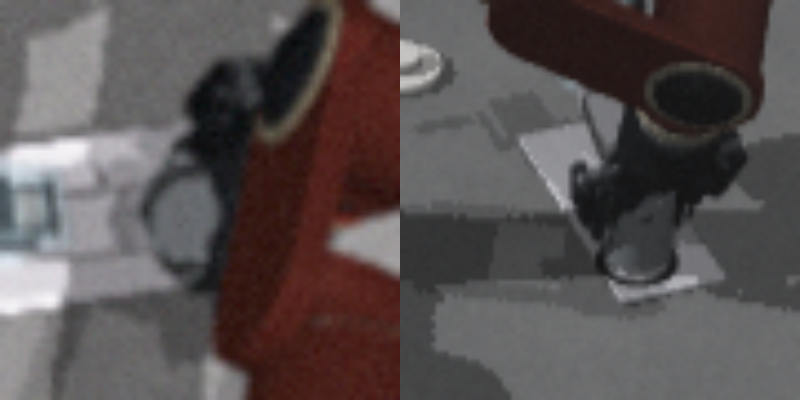

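The jar is just above the ring, with the ring showing round its foot. I lower, release and back off.

```bash
python3 -m handwheel '[[[-0.2,-0.1,0.3],[0,0,0]],[[-0.3,-0.2,0.7],[0,0,0]],[[-0.3,-0.2,0.75],[0,0,0]]]'
python3 -m handwheel '[[[0,0,0],[0,0,0]],[[0,0,0],[0,0,0]],[[0,0,0],[0,0,0]],[[0,0,0],[0,0,0]]]' -1
python3 -m handwheel '[[[0,0,-2],[0,0,0]],[[0,0,-5],[0,0,0]],[[0,0,-9],[0,0,0]],[[0,0,-14],[0,0,0]],[[0,0,-18],[0,0,0]]]'
python3 - <<'E'
from h import *
o=snap("top","side")
cv2.imwrite("pics/j4.png",np.hstack([cv2.resize(o["top"][145:215,265:335],(400,400)),cv2.resize(o["side"][170:260,270:360],(400,400))]))
s=ctrl.get_obs();print(s["tool_pos"],s["q"])
# crank plan: tool tilted 35deg leaning to feeder -x
a=np.radians(35); z=-Z*np.cos(a)+fx*np.sin(a); RC=frame(-fy,z)
A=O+.17*Z
C=A-.073*fx+.045*(np.sin(np.pi/3)*fy+np.cos(np.pi/3)*Z);print("crank",C)
G=g(C,RC)
from scipy.spatial.transform import Slerp
r0=R.from_rotvec(s["tool_rot"]);S=Slerp([0,1],R.concatenate([r0,RC]))
print("total",np.degrees((r0.inv()*RC).magnitude()), "alt",np.degrees((r0.inv()*frame(fy,z)).magnitude()))
pre=G-.10*z; p=np.array(s["tool_pos"])
plan([([.48,0.0,.30],S(.45)),([.44,.15,.30],S(.9)),(pre,RC),(G,RC)])
E
```

```text
t: 8.05
tool_pos: [0.6136, 0.0818, 0.022]
tool_rot: [-1.818, -2.11, -0.404]
contact_force: [-2.5, -4.0, 4.5]
opening: 0.0555
grip_force: 55.5
t: 8.55
tool_pos: [0.613, 0.0827, 0.0211]
tool_rot: [-1.817, -2.11, -0.403]
contact_force: [-0.5, -0.2, 0.9]
opening: 0.0851
grip_force: 0.0
t: 9.18
tool_pos: [0.6249, 0.0061, 0.1881]
tool_rot: [-1.819, -2.112, -0.405]
contact_force: [0.2, 0.4, -0.7]
opening: 0.0854
grip_force: 0.0
[0.6276639  0.00488238 0.19190453] [-0.28539748  0.15899287  1.60863521  0.39367059  1.55454265 -0.47716945]
crank [0.51544514 0.2264807  0.1925    ]
total 90.10336716848511 alt 104.2530111267648
[[6.1, -14.55, -9.29], [-0.347, 0.06, 0.614]] dist 183mm 41deg
[[9.48, -11.33, 4.78], [-0.347, 0.059, 0.614]] dist 155mm 41deg
[[1.81, -5.78, 6.1], [-0.077, 0.014, 0.136]] dist 86mm 9deg
[[-0.01, -0.0, 10.0], [-0.0, -0.0, 0.0]] dist 100mm 0deg
```

View pics/j4.png

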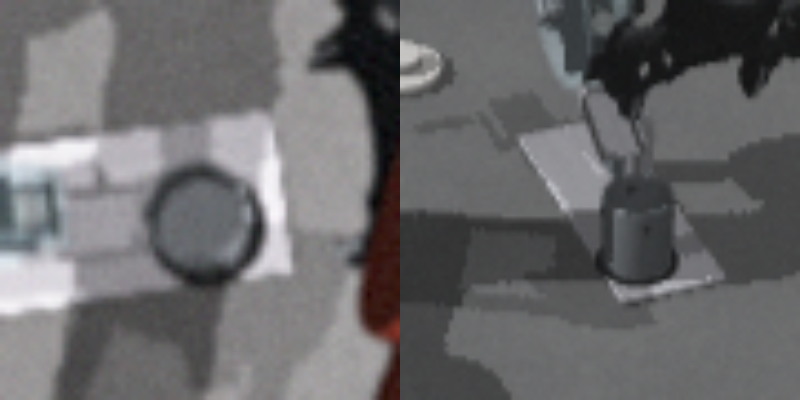

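In both views the jar stands inside the mark. Before going on I check its centring with projected circles.

Run:
```python
from h import *
o=snap("top","side"); out=[]
for c,(x,y,h) in {"top":(301,183,18),"side":(322,218,22)}.items():
    k=400/(2*h); im=cv2.resize(o[c][y-h:y+h,x-h:x+h],(400,400),interpolation=cv2.INTER_CUBIC)
    for r,z,col in((.033,.006,(0,0,255)),(.028,.006,(0,255,0)),(.028,.070,(255,128,0))):
        pts=[(proj(c,np.array([SPOT[0]+r*np.cos(t),SPOT[1]+r*np.sin(t),z]))+.5-[x-h,y-h])*k for t in np.linspace(0,6.28,60)]
        cv2.polylines(im,[np.int32(pts)],True,col,1)
    out.append(im)
cv2.imwrite("pics/j5.png",np.hstack(out))
for c in o: print(c,[(r["position"],r["score"]) for r in ctrl.landmark_of(c,"jar")[:2]],proj(c,SPOT))
```

```text
top [([298.3, 184.1], 0.61)] [300.58992873 184.43974848]
side [([324.6, 227.8], 0.7), ([347.9, 315.7], 0.59)] [322.59795517 228.56191574]
```

View pics/j5.png

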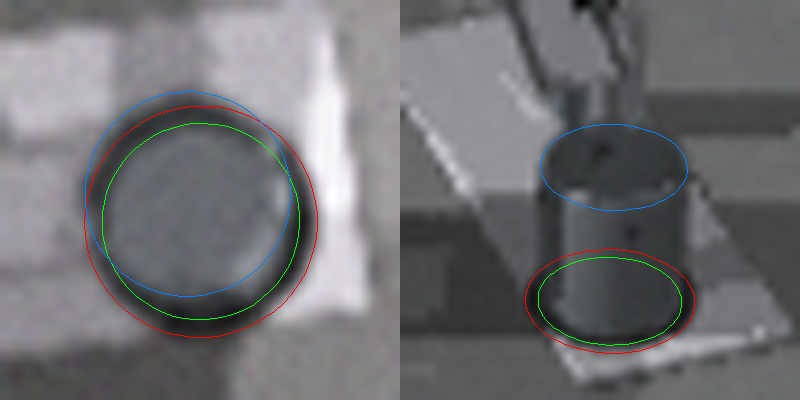

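The jar agrees with the mark to about 2 mm in both views. Now the crank.

```bash
python3 -m handwheel '[[[3,-5,-6],[0,0,0]],[[6.1,-14.5,-9.3],[-0.347,0.06,0.614]],[[6.1,-14.5,-9.3],[-0.347,0.06,0.614]],[[6.1,-14.5,-9.3],[-0.347,0.06,0.614]],[[6.1,-14.5,-9.3],[-0.347,0.06,0.614]]]'
python3 -m handwheel '[[[9.5,-11.3,4.8],[-0.347,0.06,0.614]],[[9.5,-11.3,4.8],[-0.347,0.06,0.614]],[[9.5,-11.3,4.8],[-0.347,0.06,0.614]],[[9.5,-11.3,4.8],[-0.347,0.06,0.614]],[[9.5,-11.3,4.8],[-0.347,0.06,0.614]]]'
cat >> h.py <<'E'
a_=np.radians(35); zC=-Z*np.cos(a_)+fx*np.sin(a_); RC=frame(-fy,zC); AX=O+.17*Z
def crank(th,A=AX): return A-.073*fx+.045*(np.sin(np.pi/3-th)*fy+np.cos(np.pi/3-th)*Z)
E
python3 - <<'E'
from h import *
s=ctrl.get_obs();print(s["tool_pos"],s["q"])
o=snap("top","side");out=[]
for c,(x,y,h) in {"top":(248,190,30),"side":(300,170,30)}.items():
    k=400/(2*h); im=cv2.resize(o[c][y-h:y+h,x-h:x+h],(400,400),interpolation=cv2.INTER_CUBIC)
    C=crank(0); f=lambda X:tuple(np.int32((proj(c,X)+.5-[x-h,y-h])*k).tolist())
    cv2.line(im,f(C-.026*fx),f(C+.026*fx),(0,0,255),1); cv2.drawMarker(im,f(AX),(0,255,0),0,10)
    out.append(im); print(c,[(r["position"],r["score"]) for r in ctrl.landmark_of(c,"crank_grip")[:2]],proj(c,C))
cv2.imwrite("pics/k1.png",np.hstack(out))
G=g(crank(0),RC);plan([(G-.10*zC,RC),(G,RC)])
E
```

```text
t: 10.1
tool_pos: [0.4771, 0.0024, 0.2931]
tool_rot: [-2.484, -1.386, -0.671]
contact_force: [-0.5, 0.2, 0.1]
opening: 0.0853
grip_force: 0.0
t: 10.72
tool_pos: [0.4368, 0.1537, 0.293]
tool_rot: [-2.895, -0.455, -0.873]
contact_force: [-0.7, 0.5, -0.4]
opening: 0.0854
grip_force: 0.0
[0.43680528 0.15370157 0.29302959] [ 0.11400212 -0.84011594  2.24965453  0.11281512  1.15743895  1.35795385]
top [([242.3, 208.4], 0.53), ([300.7, 183.4], 0.24)] [241.54783409 211.22012194]
side [([290.5, 165.0], 0.76)] [286.88261974 164.20896721]
[[2.35, -5.43, 5.68], [-0.085, 0.026, 0.137]] dist 82mm 9deg
[[-0.0, 0.0, 10.0], [-0.0, -0.0, -0.0]] dist 100mm 0deg
```

View pics/k1.png

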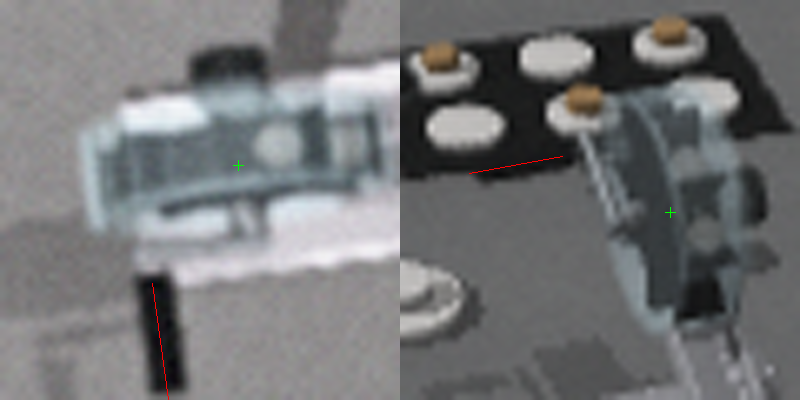

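The projected sleeve is about 1.2 px (≈3 mm) short of the true one along its length, and the lateral fit is good. One white ball shows in a drum pocket at crop (277,145). I approach with the fingers half open.

```bash
python3 -m handwheel '[[[2.35,-5.4,5.9],[-0.085,0.026,0.137]],[[2.35,-5.4,5.9],[-0.085,0.026,0.137]],[[2.35,-5.4,5.9],[-0.085,0.026,0.137]],[[2.35,-5.4,5.9],[-0.085,0.026,0.137]]]' 0 40
python3 - <<'E'
from h import *
G=g(crank(0)+.003*fx,RC);plan([(G-.02*zC,RC),(G,RC)])
E
```

```text
t: 11.42
tool_pos: [0.4719, 0.2183, 0.2582]
tool_rot: [-2.946, -0.22, -0.93]
contact_force: [0.6, -0.2, 0.3]
opening: 0.0429
grip_force: 0.0
[[0.1, -0.16, 7.99], [0.002, -0.001, -0.002]] dist 80mm 0deg
[[-0.0, -0.0, 2.0], [-0.0, 0.0, -0.0]] dist 20mm 0deg
```

```bash
python3 -m handwheel '[[[0.1,-0.15,4],[0,0,0]],[[0.1,-0.15,8],[0,0,0]],[[0.1,-0.15,10],[0,0,0]],[[0.1,-0.15,10],[0,0,0]]]'
python3 -m handwheel '[[[0,0,0],[0,0,0]],[[0,0,0],[0,0,0]],[[0,0,0],[0,0,0]],[[0,0,0],[0,0,0]],[[0,0,0],[0,0,0]]]' 1 40
python3 - <<'E'
from h import *
s=ctrl.get_obs();print(s["tool_pos"],s["grip_force"],s["wrist_torque"], g(crank(0)+.003*fx,RC))
p=R.from_rotvec(s["tool_rot"])
# rows for crank: shift in tool axes from th0 to th, 5 rows, steps
st=.08
for i in range(13):
    th0=i*.4
    print([ (p.inv().apply(crank(th0+st*k)-crank(th0))*100).round(2).tolist() for k in range(1,6)])
E
```

```text
t: 11.92
tool_pos: [0.5294, 0.2274, 0.1766]
tool_rot: [-2.947, -0.216, -0.93]
contact_force: [0.2, 0.1, 0.7]
opening: 0.0426
grip_force: 0.0
t: 12.55
tool_pos: [0.5296, 0.2288, 0.1787]
tool_rot: [-2.944, -0.22, -0.936]
contact_force: [1.7, -4.7, -0.2]
opening: 0.0146
grip_force: 38.9
[0.5296457  0.22881954 0.17869944] 38.94995033740997 [-0.72103059  0.03513882 -0.38404361] [0.52918318 0.22858291 0.17693611]
[[0.18, 0.19, -0.25], [0.34, 0.41, -0.48], [0.5, 0.65, -0.7], [0.64, 0.91, -0.91], [0.78, 1.18, -1.09]]
[[0.12, 0.3, -0.17], [0.22, 0.61, -0.31], [0.31, 0.93, -0.44], [0.39, 1.27, -0.55], [0.45, 1.61, -0.63]]
[[0.04, 0.35, -0.06], [0.07, 0.71, -0.1], [0.08, 1.07, -0.11], [0.07, 1.43, -0.1], [0.05, 1.79, -0.06]]
[[-0.04, 0.35, 0.06], [-0.09, 0.7, 0.14], [-0.17, 1.04, 0.24], [-0.25, 1.36, 0.36], [-0.35, 1.68, 0.51]]
[[-0.12, 0.3, 0.16], [-0.24, 0.58, 0.35], [-0.39, 0.84, 0.55], [-0.54, 1.08, 0.77], [-0.7, 1.3, 1.0]]
[[-0.17, 0.2, 0.25], [-0.36, 0.37, 0.51], [-0.55, 0.51, 0.77], [-0.74, 0.63, 1.05], [-0.94, 0.72, 1.34]]
[[-0.2, 0.06, 0.29], [-0.41, 0.1, 0.58], [-0.62, 0.1, 0.88], [-0.83, 0.08, 1.17], [-1.03, 0.03, 1.46]]
[[-0.2, -0.08, 0.29], [-0.4, -0.19, 0.57], [-0.59, -0.32, 0.84], [-0.78, -0.48, 1.1], [-0.96, -0.67, 1.35]]
[[-0.17, -0.21, 0.24], [-0.33, -0.44, 0.46], [-0.48, -0.7, 0.67], [-0.61, -0.97, 0.86], [-0.73, -1.26, 1.03]]
[[-0.11, -0.31, 0.15], [-0.2, -0.63, 0.28], [-0.28, -0.96, 0.4], [-0.35, -1.3, 0.48], [-0.39, -1.66, 0.55]]
[[-0.03, -0.36, 0.04], [-0.05, -0.72, 0.06], [-0.04, -1.07, 0.06], [-0.03, -1.43, 0.03], [0.01, -1.79, -0.02]]
[[0.05, -0.35, -0.07], [0.12, -0.69, -0.17], [0.2, -1.02, -0.29], [0.3, -1.34, -0.43], [0.41, -1.64, -0.59]]
[[0.13, -0.29, -0.18], [0.26, -0.55, -0.38], [0.41, -0.8, -0.59], [0.57, -1.03, -0.82], [0.75, -1.23, -1.06]]
```

```bash
python3 -m handwheel '[[[0.18,0.19,-0.25],[0,0,0]],[[0.34,0.41,-0.48],[0,0,0]],[[0.5,0.65,-0.7],[0,0,0]],[[0.64,0.91,-0.91],[0,0,0]],[[0.78,1.18,-1.09],[0,0,0]]]' | grep -v rot
python3 -m handwheel '[[[0.12,0.3,-0.17],[0,0,0]],[[0.22,0.61,-0.31],[0,0,0]],[[0.31,0.93,-0.44],[0,0,0]],[[0.39,1.27,-0.55],[0,0,0]],[[0.45,1.61,-0.63],[0,0,0]]]' | grep -v rot
python3 - <<'E'
from h import *
s=ctrl.get_obs();P=np.array(s["tool_pos"])-.019*zC;print(s["contact_force"],s["wrist_torque"])
d=P-AX;print("th",np.pi/3-np.arctan2(d@fy,d[2]),"rad",np.hypot(d@fy,d[2]),"x",d@fx)
print([(r["position"],round(r["score"],2)) for r in (ctrl.get_image("top") is None) or ctrl.look_for("top","ball1")])
E
```

```text
t: 13.18
tool_pos: [0.5312, 0.2185, 0.1916]
contact_force: [4.3, 2.9, -3.2]
opening: 0.0146
grip_force: 39.4
t: 13.8
tool_pos: [0.5337, 0.2026, 0.2002]
contact_force: [-2.7, 5.0, 2.8]
opening: 0.0145
grip_force: 40.3
[-2.66787057  5.01575281  2.84414648] [0.58036547 0.32061207 0.63235153]
th 0.7780301474941147 rad 0.04752221823491746 x -0.06942549137971364
[([374.4, 129.7], 0.68)]
```

```bash
W='[[[0,0,0],[0,0,0]],[[0,0,0],[0,0,0]]]'
python3 -m handwheel '[[[0,0,0],[0,0,0]],[[0,0,0],[0,0,0]],[[0,0,0],[0,0,0]],[[0,0,0],[0,0,0]]]' | grep force:
python3 -m handwheel '[[[0.04,0.35,-0.06],[0,0,0]],[[0.07,0.71,-0.1],[0,0,0]],[[0.08,1.07,-0.11],[0,0,0]],[[0.07,1.43,-0.1],[0,0,0]],[[0.05,1.79,-0.06],[0,0,0]]]' | grep -v rot
python3 -m handwheel '[[[-0.04,0.35,0.06],[0,0,0]],[[-0.09,0.7,0.14],[0,0,0]],[[-0.17,1.04,0.24],[0,0,0]],[[-0.25,1.36,0.36],[0,0,0]],[[-0.35,1.68,0.51],[0,0,0]]]' | grep -v rot
python3 -m handwheel '[[[0,0,0],[0,0,0]],[[0,0,0],[0,0,0]],[[0,0,0],[0,0,0]],[[0,0,0],[0,0,0]]]' | grep force:
python3 - <<'E'
from h import *
s=ctrl.get_obs();P=np.array(s["tool_pos"])-.019*zC;d=P-AX;print("th",np.pi/3-np.arctan2(d@fy,d[2]),"rad",np.hypot(d@fy,d[2]),"x",d@fx)
o=snap("top","side");out=[]
for c,(x,y,h) in {"top":(280,185,35),"side":(315,200,40)}.items():
    out.append(cv2.resize(o[c][y-h:y+h,x-h:x+h],(400,400),interpolation=cv2.INTER_CUBIC))
cv2.imwrite("pics/k2.png",np.hstack(out))
E
```

```text
contact_force: [-4.9, 2.5, 6.5]
grip_force: 40.6
t: 15.02
tool_pos: [0.5366, 0.1844, 0.2018]
contact_force: [-8.9, 1.1, 8.5]
opening: 0.0147
grip_force: 41.1
t: 15.65
tool_pos: [0.5394, 0.1668, 0.1958]
contact_force: [-9.4, -2.9, 10.9]
opening: 0.0151
grip_force: 41.4
contact_force: [-8.0, -5.7, 10.0]
grip_force: 41.2
th 1.5803903430980553 rad 0.047576719374501905 x -0.06929925659448438
```

View pics/k2.png

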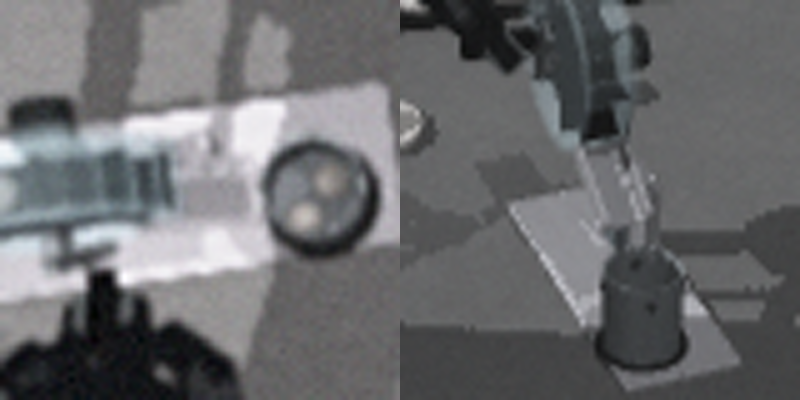

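Two balls are in the jar (top crop 303,215 and 330,180). The contact force points up, so I command about 1.5 mm back along the tool axis and go on.

```bash
python3 -m handwheel '[[[-0.12,0.3,0.06],[0,0,0]],[[-0.24,0.58,0.2],[0,0,0]],[[-0.39,0.84,0.4],[0,0,0]],[[-0.54,1.08,0.62],[0,0,0]],[[-0.7,1.3,0.85],[0,0,0]]]' | grep -v rot
python3 -m handwheel '[[[-0.17,0.2,0.25],[0,0,0]],[[-0.36,0.37,0.51],[0,0,0]],[[-0.55,0.51,0.77],[0,0,0]],[[-0.74,0.63,1.05],[0,0,0]],[[-0.94,0.72,1.34],[0,0,0]]]' | grep -v rot
python3 -m handwheel '[[[0,0,0],[0,0,0]],[[0,0,0],[0,0,0]],[[0,0,0],[0,0,0]],[[0,0,0],[0,0,0]]]' | grep force:
python3 - <<'E'
from h import *
s=ctrl.get_obs();P=np.array(s["tool_pos"])-.019*zC;d=P-AX;print("th",np.pi/3-np.arctan2(d@fy,d[2]),"rad",np.hypot(d@fy,d[2]),"x",d@fx)
E
```

```text
t: 16.88
tool_pos: [0.5412, 0.1538, 0.1839]
contact_force: [1.8, -1.6, 5.7]
opening: 0.0148
grip_force: 40.2
t: 17.5
tool_pos: [0.5424, 0.1463, 0.1672]
contact_force: [5.6, -3.4, 3.4]
opening: 0.0148
grip_force: 40.1
contact_force: [8.5, -3.7, 0.7]
grip_force: 39.6
th 2.349092688731136 rad 0.04614397897450178 x -0.06946077668045912
```

```bash
python3 -m handwheel '[[[-0.2,0.06,0.29],[0,0,0]],[[-0.41,0.1,0.58],[0,0,0]],[[-0.62,0.1,0.88],[0,0,0]],[[-0.83,0.08,1.17],[0,0,0]],[[-1.03,0.03,1.46],[0,0,0]]]' | grep -v rot
python3 -m handwheel '[[[-0.2,-0.08,0.29],[0,0,0]],[[-0.4,-0.19,0.57],[0,0,0]],[[-0.59,-0.32,0.84],[0,0,0]],[[-0.78,-0.48,1.1],[0,0,0]],[[-0.96,-0.67,1.35],[0,0,0]]]' | grep -v rot
python3 -m handwheel '[[[0,0,0],[0,0,0]],[[0,0,0],[0,0,0]],[[0,0,0],[0,0,0]],[[0,0,0],[0,0,0]]]' | grep force:
python3 - <<'E'
from h import *
s=ctrl.get_obs();P=np.array(s["tool_pos"])-.019*zC;d=P-AX;print("th",np.pi/3-np.arctan2(d@fy,d[2]),"rad",np.hypot(d@fy,d[2]),"x",d@fx)
E
```

```text
t: 18.62
tool_pos: [0.5424, 0.1459, 0.149]
contact_force: [7.8, -3.4, 0.9]
opening: 0.0148
grip_force: 40.0
t: 19.25
tool_pos: [0.5413, 0.1527, 0.1323]
contact_force: [9.0, -3.7, 0.0]
opening: 0.0146
grip_force: 39.8
contact_force: [12.7, -0.8, -2.7]
grip_force: 39.3
th 3.1575406528250065 rad 0.043813264593319384 x -0.06952788097189869
```

```bash
python3 -m handwheel '[[[-0.01,-0.21,0.35],[0,0,0]],[[-0.17,-0.44,0.57],[0,0,0]],[[-0.32,-0.7,0.78],[0,0,0]],[[-0.45,-0.97,0.97],[0,0,0]],[[-0.57,-1.26,1.14],[0,0,0]]]' | grep -v rot
python3 -m handwheel '[[[-0.11,-0.31,0.15],[0,0,0]],[[-0.2,-0.63,0.28],[0,0,0]],[[-0.28,-0.96,0.4],[0,0,0]],[[-0.35,-1.3,0.48],[0,0,0]],[[-0.39,-1.66,0.55],[0,0,0]]]' | grep -v rot
python3 -m handwheel '[[[0,0,0],[0,0,0]],[[0,0,0],[0,0,0]],[[0,0,0],[0,0,0]],[[0,0,0],[0,0,0]]]' | grep force:
python3 - <<'E'
from h import *
s=ctrl.get_obs();P=np.array(s["tool_pos"])-.019*zC;d=P-AX;print("th",np.pi/3-np.arctan2(d@fy,d[2]),"rad",np.hypot(d@fy,d[2]),"x",d@fx)
E
```

```text
t: 20.38
tool_pos: [0.5393, 0.1668, 0.1185]
contact_force: [-5.9, 1.2, 9.0]
opening: 0.015
grip_force: 41.0
t: 21.0
tool_pos: [0.5369, 0.1829, 0.1124]
contact_force: [-12.7, -2.7, 16.7]
opening: 0.0147
grip_force: 41.9
contact_force: [-10.3, -0.9, 14.4]
grip_force: 41.8
th 4.0250045750588574 rad 0.04254551007014255 x -0.06926952107784849
```

```bash
python3 -m handwheel '[[[-0.03,-0.36,-0.12],[0,0,0]],[[-0.05,-0.72,-0.1],[0,0,0]],[[-0.04,-1.07,-0.1],[0,0,0]],[[-0.03,-1.43,-0.13],[0,0,0]],[[0.01,-1.79,-0.18],[0,0,0]]]' | grep -v rot
python3 -m handwheel '[[[0,0,0],[0,0,0]],[[0,0,0],[0,0,0]],[[0,0,0],[0,0,0]],[[0,0,0],[0,0,0]]]' | grep force:
python3 -m handwheel '[[[0.05,-0.35,-0.07],[0,0,0]],[[0.12,-0.69,-0.17],[0,0,0]],[[0.2,-1.02,-0.29],[0,0,0]],[[0.3,-1.34,-0.43],[0,0,0]],[[0.41,-1.64,-0.59],[0,0,0]]]' | grep -v rot
python3 - <<'E'
from h import *
s=ctrl.get_obs();P=np.array(s["tool_pos"])-.019*zC;d=P-AX;print("th",np.pi/3-np.arctan2(d@fy,d[2])+2*np.pi,"rad",np.hypot(d@fy,d[2]),"x",d@fx)
E
```

```text
t: 22.12
tool_pos: [0.5341, 0.1997, 0.1134]
contact_force: [3.1, -4.7, 3.2]
opening: 0.0147
grip_force: 40.2
contact_force: [5.8, -1.6, 2.3]
grip_force: 40.3
t: 23.25
tool_pos: [0.5316, 0.2158, 0.1208]
contact_force: [4.1, -6.4, 4.0]
opening: 0.0149
grip_force: 40.2
th 4.846187159444663 rad 0.04245578043036432 x -0.06952904173731195
```

```bash
python3 -m handwheel '[[[0.13,-0.29,-0.18],[0,0,0]],[[0.26,-0.55,-0.38],[0,0,0]],[[0.41,-0.8,-0.59],[0,0,0]],[[0.57,-1.03,-0.82],[0,0,0]],[[0.75,-1.23,-1.06],[0,0,0]]]' | grep -v rot
python3 -m handwheel '[[[0,0,0],[0,0,0]],[[0,0,0],[0,0,0]],[[0,0,0],[0,0,0]],[[0,0,0],[0,0,0]],[[0,0,0],[0,0,0]]]' | grep force:
python3 - <<'E'
from h import *
s=ctrl.get_obs();P=np.array(s["tool_pos"])-.019*zC;d=P-AX-[0,0,.0025];print("th",np.pi/3-np.arctan2(d@fy,d[2])+2*np.pi,"rad",np.hypot(d@fy,d[2]),"x",d@fx)
o=snap("top","side");out=[]
for c,(x,y,h) in {"top":(280,185,35),"side":(315,200,40)}.items():
    out.append(cv2.resize(o[c][y-h:y+h,x-h:x+h],(400,400),interpolation=cv2.INTER_CUBIC))
cv2.imwrite("pics/k3.png",np.hstack(out))
E
```

```text
t: 23.88
tool_pos: [0.5298, 0.2274, 0.1334]
contact_force: [7.7, -7.6, -0.3]
opening: 0.0149
grip_force: 40.0
contact_force: [3.4, -6.6, 3.6]
grip_force: 40.3
th 5.210898753327878 rad 0.044479361212022644 x -0.06955510401098866
```

View pics/k3.png

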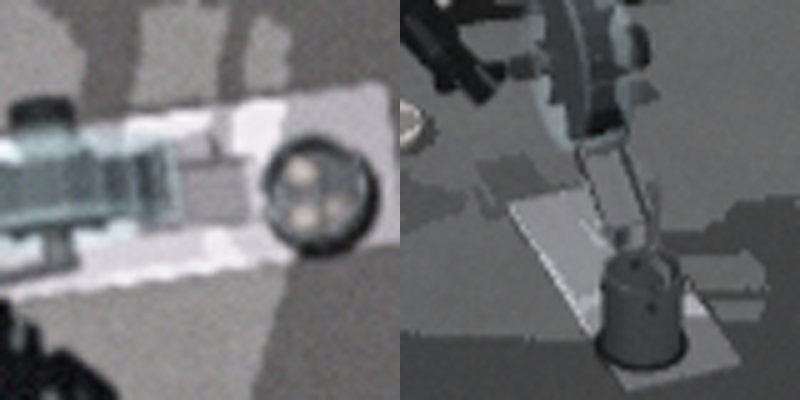

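Three balls lie in the jar (top crop 300,168 / 302,215 / 335,208). The drum pockets in view are empty and nothing lies outside the jar. I release the crank and go for the jar.

```bash
python3 -m handwheel '[[[0,0,0],[0,0,0]],[[0,0,0],[0,0,0]],[[0,0,0],[0,0,0]]]' 0 | grep -v rot
python3 -m handwheel '[[[0,0,-3],[0,0,0]],[[0,0,-8],[0,0,0]],[[0,0,-13],[0,0,0]],[[0,0,-18],[0,0,0]],[[0,0,-20],[0,0,0]]]' -1 | grep -v rot
python3 - <<'E'
from h import *
from scipy.spatial.transform import Slerp
s=ctrl.get_obs();p=np.array(s["tool_pos"]);S=Slerp([0,1],R.concatenate([R.from_rotvec(s["tool_rot"]),RJ]))
J=g(SPOT+[0,0,.034],RJ)
plan([([.47,.08,.32],S(.45)),([.60,-.05,.26],S(.9)),(J-.12*zJ,RJ),(J,RJ)])
o=snap("top");g_=o["top"][145:215,265:335]
E
```

```text
t: 24.98
tool_pos: [0.5286, 0.2287, 0.1325]
contact_force: [-0.4, -0.1, 0.6]
opening: 0.043
grip_force: 0.0
t: 25.6
tool_pos: [0.415, 0.212, 0.301]
contact_force: [0.4, -0.1, -0.5]
opening: 0.0854
grip_force: 0.0
[[3.94, 13.87, 0.44], [0.356, -0.065, -0.613]] dist 144mm 41deg
[[-4.55, 18.1, 5.04], [0.356, -0.065, -0.612]] dist 193mm 41deg
[[1.79, 1.79, 15.18], [0.079, -0.014, -0.136]] dist 154mm 9deg
[[-0.01, -0.0, 12.0], [-0.0, -0.0, -0.0]] dist 120mm 0deg
```

```bash
python3 -m handwheel '[[[3.9,13.9,0.4],[0.356,-0.065,-0.613]],[[3.9,13.9,0.4],[0.356,-0.065,-0.613]],[[3.9,13.9,0.4],[0.356,-0.065,-0.613]],[[3.9,13.9,0.4],[0.356,-0.065,-0.613]],[[3.9,13.9,0.4],[0.356,-0.065,-0.613]]]' | grep _pos
python3 -m handwheel '[[[-4.5,18.1,5],[0.356,-0.065,-0.613]],[[-4.5,18.1,5],[0.356,-0.065,-0.613]],[[-4.5,18.1,5],[0.356,-0.065,-0.613]],[[-4.5,18.1,5],[0.356,-0.065,-0.613]],[[-4.5,18.1,5],[0.356,-0.065,-0.613]]]' | grep _pos
python3 - <<'E'
from h import *
J=g(SPOT+[0,0,.034],RJ);plan([(J-.12*zJ,RJ),(J,RJ)])
E
```

```text
tool_pos: [0.4706, 0.0775, 0.3157]
tool_pos: [0.5927, -0.0585, 0.2533]
[[2.97, 2.09, 15.0], [0.096, -0.017, -0.195]] dist 154mm 12deg
[[0.01, -0.01, 12.0], [0.0, 0.0, 0.0]] dist 120mm 0deg
```

```bash
python3 -m handwheel '[[[2.97,2.1,15],[0.096,-0.017,-0.195]],[[2.97,2.1,15],[0.096,-0.017,-0.195]],[[2.97,2.1,15],[0.096,-0.017,-0.195]],[[2.97,2.1,15],[0.096,-0.017,-0.195]],[[2.97,2.1,15],[0.096,-0.017,-0.195]]]' | grep _
python3 - <<'E'
from h import *
J=g(SPOT+[0,0,.034],RJ);plan([(J-.05*zJ,RJ),(J,RJ)])
E
```

```text
tool_pos: [0.6202, 0.0323, 0.1365]
tool_rot: [-1.815, -2.119, -0.406]
contact_force: [0.6, -0.8, 1.6]
grip_force: 0.0
[[-0.17, -0.07, 7.46], [0.006, 0.004, 0.004]] dist 75mm 0deg
[[-0.0, 0.0, 5.0], [0.0, 0.0, 0.0]] dist 50mm 0deg
```

```bash
python3 -m handwheel '[[[-0.1,0,4],[0,0,0]],[[-0.2,0,8],[0,0,0]],[[-0.2,0,11],[0,0,0]],[[-0.2,0,12.4],[0,0,0]],[[-0.2,0,12.4],[0,0,0]]]' | grep _
python3 -m handwheel '[[[0,0,0],[0,0,0]],[[0,0,0],[0,0,0]],[[0,0,0],[0,0,0]],[[0,0,0],[0,0,0]],[[0,0,0],[0,0,0]]]' 1 60 | grep -v rot
python3 - <<'E'
from h import *
s=ctrl.get_obs();p=np.array(s["tool_pos"]);print(p-SPOT,s["grip_force"],s["opening"])
plan([(p-.09*fy+[0,0,.03],RJ),(p-.09*fy+[0,0,.12],RJ)])
E
```

```text
tool_pos: [0.613, 0.0819, 0.0219]
tool_rot: [-1.814, -2.118, -0.405]
contact_force: [0.1, 0.3, 0.7]
grip_force: 0.0
t: 28.78
tool_pos: [0.6142, 0.0815, 0.0235]
contact_force: [-0.3, -2.9, 6.9]
opening: 0.0557
grip_force: 64.5
[0.00071088 0.00703038 0.01749316] 64.48694299040653 0.05571280653131467
[[-6.92, 0.01, -6.49], [0.006, 0.004, 0.005]] dist 95mm 1deg
[[3.8, -0.0, -8.16], [0.0, 0.0, -0.0]] dist 90mm 0deg
```

```bash
python3 -m handwheel '[[[-0.5,0,-1.2],[0,0,0]],[[-3,0,-3],[0,0,0]],[[-6.9,0,-6.5],[0,0,0]],[[-5,0,-10.6],[0,0,0]],[[-3.1,0,-14.6],[0,0,0]]]' | grep -v rot
python3 - <<'E'
from h import *
s=ctrl.get_obs();p=np.array(s["tool_pos"]);print(p,s["opening"])
off=np.array([.0007,.0070,.0175]); D=NEST+off
plan([(D+[0,0,.11],RJ),(D+[0,0,.03],RJ),(D,RJ)])
E
```

```text
t: 29.4
tool_pos: [0.6252, -0.0075, 0.1409]
contact_force: [1.2, 0.4, -2.9]
opening: 0.0553
grip_force: 64.7
[ 0.62522966 -0.00753812  0.14093383] 0.05531306053397011
[[-17.21, -8.78, -7.17], [0.002, 0.003, 0.001]] dist 206mm 0deg
[[-3.38, -0.0, 7.25], [0.0, 0.0, 0.0]] dist 80mm 0deg
[[-1.27, -0.0, 2.72], [0.0, 0.0, 0.0]] dist 30mm 0deg
```

```bash
python3 -m handwheel '[[[-4,-2.2,-1.8],[0,0,0]],[[-9,-4.5,-3.7],[0,0,0]],[[-14,-7,-5.8],[0,0,0]],[[-17.2,-8.8,-7.2],[0,0,0]],[[-17.2,-8.8,-7.2],[0,0,0]]]' | grep -v rot
python3 -m handwheel '[[[-1.2,0,2.5],[0,0,0]],[[-2.4,0,5],[0,0,0]],[[-3.4,0,7.2],[0,0,0]],[[-3.4,0,7.2],[0,0,0]],[[-3.4,0,7.2],[0,0,0]]]' | grep -v rot
python3 - <<'E'
from h import *
o=snap("top","side");out=[]
s=ctrl.get_obs();p=np.array(s["tool_pos"]);off=np.array([.0007,.0070,.0175]);F=p-off;print(F,s["opening"])
plan([(NEST+off,RJ)])
for c,(x,y,h) in {"top":(391,199,25),"side":(332,275,30)}.items():
    k=400/(2*h); im=cv2.resize(o[c][y-h:y+h,x-h:x+h],(400,400),interpolation=cv2.INTER_CUBIC)
    for r,X,z,col in((.037,NEST,.014,(0,0,255)),(.028,F,F[2],(0,255,0)),(.028,F,F[2]+.064,(255,128,0))):
        pts=[(proj(c,np.array([X[0]+r*np.cos(t),X[1]+r*np.sin(t),z]))+.5-[x-h,y-h])*k for t in np.linspace(0,6.28,60)]
        cv2.polylines(im,[np.int32(pts)],True,col,1)
    out.append(im)
cv2.imwrite("pics/n1.png",np.hstack(out))
E
```

```text
t: 30.02
tool_pos: [0.5664, -0.2069, 0.133]
contact_force: [0.3, 0.2, -2.6]
opening: 0.0556
grip_force: 64.8
t: 30.65
tool_pos: [0.5685, -0.2043, 0.0546]
contact_force: [-0.1, -0.4, -3.1]
opening: 0.0554
grip_force: 64.7
[ 0.56824263 -0.21182828  0.03790928] 0.055611883580790944
[[-1.32, -0.25, 2.9], [0.005, 0.005, 0.005]] dist 32mm 0deg
```

View pics/n1.png

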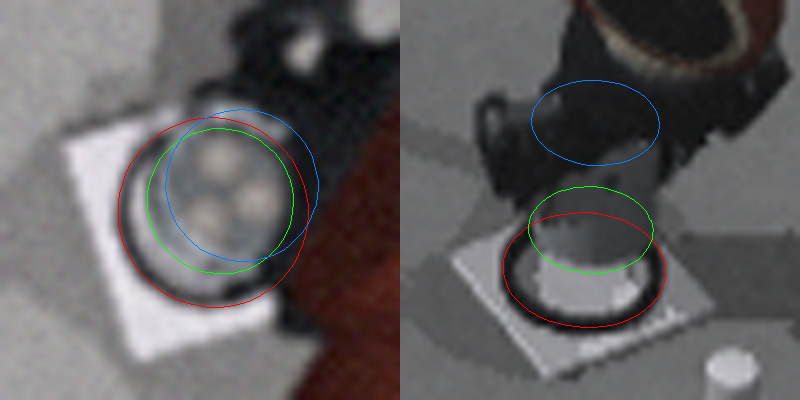

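The jar hangs over the ring with its three balls visible at (220,160), (255,195) and (210,218). In the side view its foot sits about 2 mm further +x than predicted, so I correct that and lower.

```bash
python3 -m handwheel '[[[0,-0.35,0],[0,0,0]],[[-0.4,-0.35,0.9],[0,0,0]],[[-0.9,-0.35,1.9],[0,0,0]],[[-0.9,-0.35,1.9],[0,0,0]]]' | grep -v rot
python3 -m handwheel '[[[-0.2,0,0.45],[0,0,0]],[[-0.35,0,0.8],[0,0,0]],[[-0.4,0,0.92],[0,0,0]],[[-0.4,0,0.92],[0,0,0]]]' | grep -v rot
python3 - <<'E'
from h import *
o=snap("top","side");out=[]
s=ctrl.get_obs();p=np.array(s["tool_pos"]);off=np.array([.0007,.0070,.0175]);print(p-off,s["contact_force"])
for c,(x,y,h) in {"top":(391,199,25),"side":(332,275,30)}.items():
    out.append(cv2.resize(o[c][y-h:y+h,x-h:x+h],(400,400),interpolation=cv2.INTER_CUBIC))
cv2.imwrite("pics/n2.png",np.hstack(out))
E
```

```text
t: 31.25
tool_pos: [0.5633, -0.2042, 0.0308]
contact_force: [0.8, -0.0, -3.7]
opening: 0.0558
grip_force: 64.7
t: 31.75
tool_pos: [0.5647, -0.2049, 0.0235]
contact_force: [-3.2, 0.0, 3.0]
opening: 0.0556
grip_force: 65.0
[ 0.56404331 -0.21183335  0.00601351] [-2.31464389  0.02136063  3.29523398]
```

```bash
python3 -m handwheel '[[[0,0,0],[0,0,0]],[[0,0,0],[0,0,0]],[[0,0,0],[0,0,0]],[[0,0,0],[0,0,0]]]' -1 | grep -v rot
python3 -m handwheel '[[[0,0,-2],[0,0,0]],[[0,0,-5],[0,0,0]],[[0,0,-10],[0,0,0]],[[0,0,-15],[0,0,0]],[[-9,-12,-18],[0,0,0]]]' | grep -v rot
python3 - <<'E'
from h import *
o=snap("top","side")
t=cv2.resize(o["top"][145:305,350:490],(350,400),interpolation=cv2.INTER_CUBIC);s_=cv2.resize(o["side"][235:365,230:410],(450,325))
im=np.zeros((400,800,3),np.uint8);im[:,:350]=t;im[:325,350:]=s_;cv2.imwrite("pics/n3.png",im)
def blob(cam,c,h,thr,z):
    g_=cv2.cvtColor(o[cam],cv2.COLOR_BGR2GRAY);x,y=c;sub=cv2.resize(g_[y-h:y+h,x-h:x+h],None,fx=8,fy=8,interpolation=2)
    k=max(cv2.findContours((sub>thr).astype(np.uint8),0,1)[0],key=cv2.contourArea);e=cv2.fitEllipse(k);p=np.array(e[0])/8+[x-h,y-h]-.44;print(cam,p,np.array(e[1])/8,atz(cam,p,z))
blob("top",(433,241),17,200,.024)
for q in("cap","seat_tool","tool_pad","jar"):
    for c in o: print(q,c,[(r["position"],round(r["score"],2)) for r in ctrl.landmark_of(c,q)[:4]])
E
```

```text
t: 32.35
tool_pos: [0.5646, -0.2048, 0.0227]
contact_force: [-0.2, 0.4, -0.7]
opening: 0.0852
grip_force: 0.0
t: 32.98
tool_pos: [0.535, -0.3154, 0.1622]
contact_force: [0.3, -0.9, -0.4]
opening: 0.0856
grip_force: 0.0
top [430.46996361 239.04453712] [13.05791187 22.66653061] [ 0.44596542 -0.32783326  0.024     ]
cap top [([432.6, 242.3], 0.61)]
cap side [([295.0, 324.0], 0.97), ([243.4, 331.9], 0.9)]
seat_tool top [([457.7, 167.3], 0.74), ([427.1, 159.3], 0.68), ([432.0, 191.1], 0.62)]
seat_tool side [([347.8, 315.2], 0.83), ([382.8, 335.3], 0.74), ([384.2, 310.3], 0.54)]
tool_pad top [([432.8, 191.9], 0.62), ([287.5, 180.3], 0.59)]
tool_pad side [([296.5, 329.3], 0.75), ([347.3, 316.1], 0.47)]
jar top [([391.0, 198.1], 0.48)]
jar side [([330.2, 283.2], 0.98)]
```

View pics/n3.png

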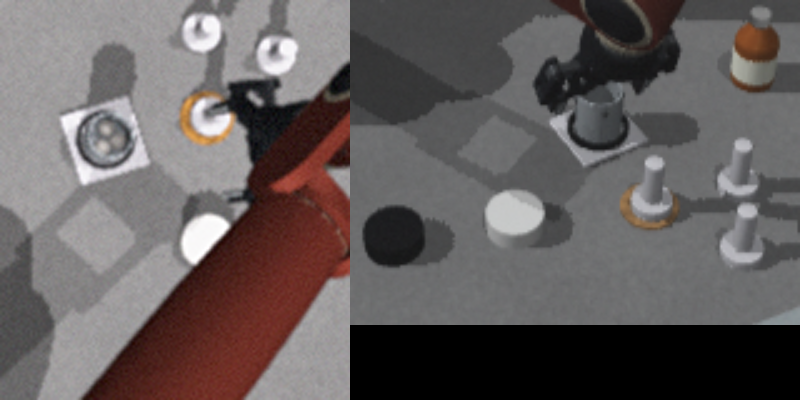

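The jar sits in the nest ring (top crop 105,140) with its three balls inside. The cap and the seating tool are where they were. I get precise centres numerically.

Run:
```python
from h import *
o={"top":cv2.imread("pics/top0.png"),"side":cv2.imread("pics/side0.png")}
n=snap("side","top")
def blob(im,cam,c,h,thr,z,name):
    g_=cv2.cvtColor(im,cv2.COLOR_BGR2GRAY);x,y=c;sub=cv2.resize(g_[y-h:y+h,x-h:x+h],None,fx=8,fy=8,interpolation=2)
    for k in sorted(cv2.findContours((sub>thr).astype(np.uint8),0,1)[0],key=cv2.contourArea)[-1:]:
        e=cv2.fitEllipse(k);p=np.array(e[0])/8+[x-h,y-h]-.44;print(name,cam,p.round(2),np.round(np.array(e[1])/8,1),atz(cam,p,z).round(4))
blob(o["top"],"top",(433,241),15,190,.024,"cap0")
blob(o["side"],"side",(296,320),18,175,.024,"cap0"); blob(n["side"],"side",(296,320),18,175,.024,"cap now")
# orange pad centre
for nm,im in(("top",o["top"]),("side",n["side"])):
    hsv=cv2.cvtColor(im,cv2.COLOR_BGR2HSV);m=cv2.inRange(hsv,(8,100,60),(25,255,255));x,y={"top":(433,191),"side":(349,315)}[nm];M=np.zeros_like(m);M[y-16:y+16,x-16:x+16]=m[y-16:y+16,x-16:x+16]
    pts=cv2.findNonZero(cv2.resize(M,None,fx=4,fy=4,interpolation=2)//128*255);h=cv2.convexHull(pts);e=cv2.fitEllipse(h);p=np.array(e[0])/4-.4;print("pad",nm,p,np.array(e[1])/4,atz(nm,p,.004))
blob(o["top"],"top",(431,193),9,215,.014,"foot0")
print("diffs side: cap",np.abs(n["side"][305:340,275:320].astype(int)-o["side"][305:340,275:320]).mean(),"tool",np.abs(n["side"][295:330,335:365].astype(int)-o["side"][295:330,335:365]).mean())
RV=frame(fx,-Z);C=np.array([.442,-.335,0])
plan([(C+[0,0,.13],RV),(C+[0,0,.06],RV),(C+[0,0,.004],RV)])
```

```text
cap0 top [433.07 241.37] [21.4 21.7] [ 0.4389 -0.3357  0.024 ]
cap0 side [295.39 319.46] [17.  22.6] [ 0.4389 -0.3349  0.024 ]
cap now side [294.99 319.85] [16.6 22.6] [ 0.4376 -0.336   0.024 ]
pad top [431.97765503 191.75493774] [21.6462841  22.03742981] [ 0.59408614 -0.33797629  0.004     ]
pad side [349.25927124 317.09884033] [18.41655922 23.59804916] [ 0.59335527 -0.33974607  0.004     ]
foot0 top [435.54 192.76] [ 8.2 13.1] [ 0.59  -0.347  0.014]
diffs side: cap 7.566772486772487 tool 4.928571428571429
[[-1.81, -9.2, 1.79], [0.004, -0.433, 0.004]] dist 95mm 25deg
[[-0.0, 0.0, 7.0], [-0.0, -0.0, 0.0]] dist 70mm 0deg
[[-0.01, 0.0, 5.6], [-0.0, -0.0, 0.0]] dist 56mm 0deg
```

```bash
python3 -m handwheel '[[[-1.8,-9.5,1.8],[0,-0.433,0]],[[-1.8,-9.5,1.8],[0,-0.433,0]],[[-1.8,-9.5,1.8],[0,-0.433,0]],[[-1.8,-9.5,1.8],[0,-0.433,0]],[[-1.8,-9.5,1.8],[0,-0.433,0]]]' | grep _
python3 - <<'E'
from h import *
RV=frame(fx,-Z);C=np.array([.4385,-.3355,0])
plan([(C+[0,0,.06],RV),(C+[0,0,.004],RV)])
E
```

```text
tool_pos: [0.4394, -0.3363, 0.1307]
tool_rot: [2.041, 2.383, 0.006]
contact_force: [-0.3, -0.6, 0.2]
grip_force: 0.0
[[0.09, -0.12, 7.07], [0.005, 0.0, 0.003]] dist 71mm 0deg
[[0.0, 0.0, 5.6], [0.0, 0.0, -0.0]] dist 56mm 0deg
```

```bash
python3 -m handwheel '[[[0.1,-0.1,5],[0,0,0]],[[0.1,-0.1,9],[0,0,0]],[[0.1,-0.1,11.5],[0,0,0]],[[0.1,-0.1,12.6],[0,0,0]],[[0.1,-0.1,12.6],[0,0,0]]]' | grep _
python3 -m handwheel '[[[0,0,0],[0,0,0]],[[0,0,0],[0,0,0]],[[0,0,0],[0,0,0]],[[0,0,0],[0,0,0]],[[0,0,0],[0,0,0]]]' 1 35 | grep -v rot
python3 - <<'E'
from h import *
s=ctrl.get_obs();print(s["tool_pos"],s["contact_force"])
E
python3 -m handwheel '[[[0,0,-1],[0,0,0]],[[0,0,-3],[0,0,0]],[[0,0,-7],[0,0,0]],[[0,0,-12],[0,0,0]],[[0,0,-12],[0,0,0]]]' | grep -v rot
python3 - <<'E'
from h import *
o=snap("top","side")
s=ctrl.get_obs();p=np.array(s["tool_pos"]);print(p,s["opening"])
# jar rim: bright interior vs dark ring
g_=cv2.cvtColor(o["top"],cv2.COLOR_BGR2GRAY);x,y,h=392,200,14
sub=cv2.resize(g_[y-h:y+h,x-h:x+h],None,fx=8,fy=8,interpolation=2)
for thr in(75,90):
  for k in cv2.findContours((sub<thr).astype(np.uint8),cv2.RETR_LIST,cv2.CHAIN_APPROX_NONE)[0]:
    if len(k)>250:
        e=cv2.fitEllipse(k);q=np.array(e[0])/8+[x-h,y-h]-.44;print(thr,q.round(2),np.round(np.array(e[1])/8,1),atz("top",q,.07).round(4),atz("top",q,.014).round(4))
im=sub;cv2.imwrite("pics/n4.png",np.hstack([cv2.resize(o["top"][y-h:y+h,x-h:x+h],(400,400),interpolation=2),cv2.resize(o["side"][262:302,310:350],(400,400),interpolation=2)]))
for c in o: print(c,[(r["position"],round(r["score"],2)) for r in ctrl.landmark_of(c,"jar")[:2]],proj(c,NEST))
E
```

```text
tool_pos: [0.4383, -0.3352, 0.0037]
tool_rot: [2.043, 2.384, 0.006]
contact_force: [-0.4, -0.2, -0.7]
grip_force: 0.0
t: 35.45
tool_pos: [0.4394, -0.3362, 0.0062]
contact_force: [-0.6, 0.0, 7.0]
opening: 0.0631
grip_force: 38.0
[ 0.43935363 -0.33622573  0.0061506 ] [-0.6209307   0.01682469  6.9871455 ]
t: 36.08
tool_pos: [0.4403, -0.3377, 0.131]
contact_force: [0.3, -0.8, -1.3]
opening: 0.0627
grip_force: 38.4
[ 0.43790833 -0.33538412  0.12562635] 0.06253499508028566
90 [393.13 198.58] [12.8 16.2] [ 0.5655 -0.2081  0.07  ] [ 0.5706 -0.2151  0.014 ]
90 [391.32 200.2 ] [20.7 21.5] [ 0.5605 -0.2026  0.07  ] [ 0.5655 -0.2094  0.014 ]
top [([392.4, 199.5], 0.53), ([393.6, 204.9], 0.16)] [391.83850275 200.27141907]
side [([329.9, 287.6], 0.79)] [329.08802828 286.74548726]
```

Run:
```python
from h import *
RV=frame(fx,-Z);T=np.array([.5655,-.2108,0])
plan([(T+[0,0,.125],RV),(T+[0,0,.082],RV),(T+[0,0,.066],RV)])
print(R.from_rotvec(ctrl.get_obs()["tool_rot"]).as_matrix().round(3))
```

```text
[[10.23, 14.61, -0.13], [0.003, -0.002, 0.002]] dist 178mm 0deg
[[0.0, -0.0, 4.3], [0.0, 0.0, 0.0]] dist 43mm 0deg
[[0.0, -0.0, 1.6], [0.0, 0.0, 0.0]] dist 16mm 0deg
[[-0.153  0.988  0.003]
 [ 0.988  0.153  0.002]
 [ 0.002  0.003 -1.   ]]
```

```bash
python3 -m handwheel '[[[3,4.5,0],[0,0,0]],[[6.5,9.5,0],[0,0,0]],[[10.2,14.6,-0.1],[0,0,0]],[[10.2,14.6,-0.1],[0,0,0]],[[10.2,14.6,-0.1],[0,0,0]]]' | grep -v rot
python3 - <<'E'
from h import *
RV=frame(fx,-Z);T=np.array([.5655,-.2108,0])
plan([(T+[0,0,.080],RV)])
E
```

```text
t: 36.9
tool_pos: [0.5652, -0.2114, 0.124]
contact_force: [-0.3, 0.6, 0.3]
opening: 0.0627
grip_force: 38.5
[[0.05, 0.03, 4.4], [0.002, -0.002, 0.003]] dist 44mm 0deg
```

```bash
python3 -m handwheel '[[[0.05,0.05,2.2],[0,0,0]],[[0.05,0.05,4.4],[0,0,0]],[[0.05,0.05,4.4],[0,0,0]],[[0.05,0.05,4.4],[0,0,0]]]' | grep -v rot
python3 -m handwheel '[[[0,0,0.2],[0,0,0]],[[0,0,0.4],[0,0,0]],[[0,0,0.5],[0,0,0]],[[0,0,0.5],[0,0,0]]]' | grep -v rot
python3 -m handwheel '[[[0,0,0.1],[0,0,0]],[[0,0,0.2],[0,0,0]],[[0,0,0.3],[0,0,0]],[[0,0,0.3],[0,0,0]]]' | grep -v rot
```

```text
t: 37.4
tool_pos: [0.5664, -0.2122, 0.0822]
contact_force: [0.6, -0.7, -0.4]
opening: 0.063
grip_force: 38.6
t: 37.9
tool_pos: [0.5668, -0.2112, 0.0767]
contact_force: [0.0, 0.1, 0.5]
opening: 0.0626
grip_force: 38.6
t: 38.4
tool_pos: [0.5667, -0.2112, 0.0735]
contact_force: [-0.0, 0.9, -0.5]
opening: 0.0632
grip_force: 38.6
```

```bash
python3 -m handwheel '[[[0,0,0.1],[0,0,0]],[[0,0,0.2],[0,0,0]],[[0,0,0.3],[0,0,0]],[[0,0,0.3],[0,0,0]]]' | grep -v rot
python3 -m handwheel '[[[0,0,0.1],[0,0,0]],[[0,0,0.2],[0,0,0]],[[0,0,0.3],[0,0,0]],[[0,0,0.3],[0,0,0]]]' | grep -v rot
```

```text
t: 38.9
tool_pos: [0.5668, -0.2112, 0.0706]
contact_force: [1.0, 0.0, -0.2]
opening: 0.0623
grip_force: 38.6
t: 39.4
tool_pos: [0.5668, -0.2112, 0.0676]
contact_force: [-0.6, -0.5, 0.0]
opening: 0.0628
grip_force: 38.6
```

```bash
python3 -m handwheel '[[[0,0,0.05],[0,0,0]],[[0,0,0.1],[0,0,0]],[[0,0,0.15],[0,0,0]],[[0,0,0.15],[0,0,0]]]' | grep -v rot
python3 -m handwheel '[[[0,0,0],[0,0,0]],[[0,0,0],[0,0,0]],[[0,0,0],[0,0,0]],[[0,0,0],[0,0,0]]]' -1 | grep -v rot
python3 -m handwheel '[[[0,0,-2],[0,0,0]],[[0,0,-5],[0,0,0]],[[0,0,-10],[0,0,0]],[[-2,-6,-12],[0,0,0]],[[-4,-12,-12],[0,0,0]]]' | grep -v rot
python3 - <<'E'
from h import *
o=snap("top","side")
cv2.imwrite("pics/n5.png",np.hstack([cv2.resize(o["top"][180:220,372:412],(400,400),interpolation=2),cv2.resize(o["side"][255:305,305:355],(400,400),interpolation=2)]))
for cam,c,h,thr in(("top",(392,199),16,190),("side",(330,270),20,170)):
    g_=cv2.cvtColor(o[cam],cv2.COLOR_BGR2GRAY);x,y=c;sub=cv2.resize(g_[y-h:y+h,x-h:x+h],None,fx=8,fy=8,interpolation=2)
    for k in cv2.findContours((sub>thr).astype(np.uint8),0,1)[0]:
        if len(k)>60:
            e=cv2.fitEllipse(k);p=np.array(e[0])/8+[x-h,y-h]-.44;print(cam,p.round(2),np.round(np.array(e[1])/8,1),round(e[2]),atz(cam,p,.084).round(4))
for c in o: print(c,proj(c,[.566,-.2105,.084]),[(r["position"],round(r["score"],2)) for r in ctrl.landmark_of(c,"cap")[:3]],proj(c,[.566,-.2105,.06]),[(r["position"],round(r["score"],2)) for r in ctrl.landmark_of(c,"seat_tool")[:3]])
E
```

```text
t: 39.9
tool_pos: [0.567, -0.2114, 0.0664]
contact_force: [-0.1, -0.4, 0.3]
opening: 0.0626
grip_force: 38.6
t: 40.4
tool_pos: [0.5669, -0.2113, 0.0662]
contact_force: [0.2, -0.5, 0.3]
opening: 0.0852
grip_force: 0.0
t: 41.02
tool_pos: [0.4585, -0.2688, 0.1904]
contact_force: [0.1, -0.6, 0.1]
opening: 0.0857
grip_force: 0.0
top [392.36 200.12] [28.2 31.3] 97 [ 0.5596 -0.204   0.084 ]
side [313.3  285.15] [4.8 9.8] 146 [ 0.5023 -0.2739  0.084 ]
side [330.27 267.32] [14.  21.3] 95 [ 0.5673 -0.2112  0.084 ]
top [394.52945747 197.99154854] [([394.4, 196.6], 0.88), ([244.0, 208.1], 0.62), ([429.6, 285.3], 0.42)] [393.51990843 198.71605947] [([433.3, 191.6], 0.6), ([462.0, 167.9], 0.58), ([425.9, 159.7], 0.5)]
side [329.79474145 267.21432626] [([244.8, 328.3], 0.94), ([331.0, 273.5], 0.7), ([330.2, 290.8], 0.54)] [329.53523945 273.24611019] [([383.6, 311.8], 0.86), ([383.5, 335.5], 0.84), ([349.0, 316.6], 0.6)]
```

View pics/n5.png

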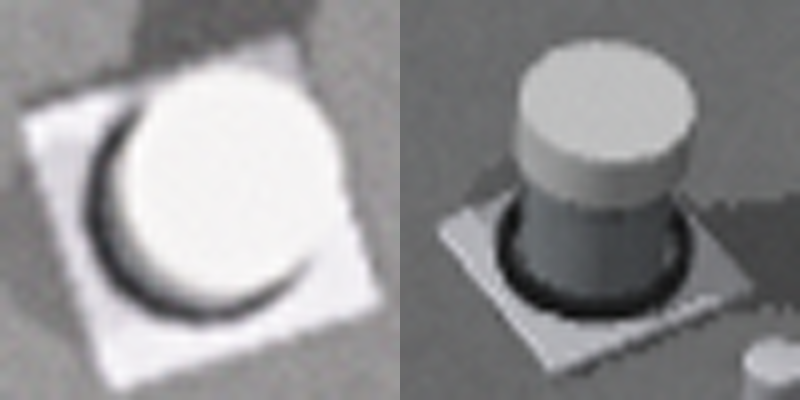

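The cap lies level on the jar at the detent height (top centre at side crop 607,100, matching the prediction). Now the seating tool.

Run:
```python
from h import *
o=snap("top","side")
T=[433.3,191.6];pt=[np.array(r["position"]) for r in ctrl.landmark_of("top","seat_tool") if abs(r["position"][0]-433)<6 and abs(r["position"][1]-191)<6]
ps=[np.array(r["position"]) for r in ctrl.landmark_of("side","seat_tool") if abs(r["position"][0]-349)<8 and abs(r["position"][1]-316)<8]
print(pt,ps)
t=np.mean(pt+[[433.3,191.6],[433,192],[432,191.1]],0);s=np.mean(ps+[[349,316.6],[347.8,315.2],[348,319]],0)
print(atz("top",t,.004),atz("side",s,.004))
# stem top bright spot in each
for cam,X in(("top",[.593,-.341,.074]),("side",[.593,-.341,.074])):
    p=proj(cam,np.array(X));x,y=np.int32(p.round());h=9
    g_=cv2.cvtColor(o[cam],cv2.COLOR_BGR2GRAY);sub=cv2.resize(g_[y-h:y+h,x-h:x+h],None,fx=8,fy=8,interpolation=2);print(cam,p.round(1))
    for thr in(200,225):
      for k in cv2.findContours((sub>thr).astype(np.uint8),0,1)[0]:
        if len(k)>30:
            e=cv2.fitEllipse(k);q=np.array(e[0])/8+[x-h,y-h]-.44;print(thr,q.round(1),np.round(np.array(e[1])/8,1),atz(cam,q,.074).round(4))
RV=frame(fx,-Z);C=np.array([.593,-.341,0])
plan([(C+[0,0,.16],RV),(C+[0,0,.0195],RV)])
```

```text
[array([431.4, 191.9])] [array([348.1, 317.6])]
[ 0.59442897 -0.33937867  0.004     ] [ 0.5904752  -0.33915124  0.004     ]
top [437.7 189.7]
200 [434.7 191.5] [13.4 14.4] [ 0.5875 -0.3321  0.074 ]
225 [436.2 192.5] [ 8.4 13.7] [ 0.5844 -0.3364  0.074 ]
225 [429.7 187. ] [2.2 4.9] [ 0.6011 -0.3171  0.074 ]
side [350.7 299.9]
[[-9.42, 12.12, 2.61], [0.005, -0.0, 0.004]] dist 156mm 0deg
[[-0.0, 0.01, 14.05], [-0.0, -0.0, -0.0]] dist 141mm 0deg
```

```bash
python3 -m handwheel '[[[-3,4,0.8],[0,0,0]],[[-6,8,1.6],[0,0,0]],[[-9.3,12,2.6],[0,0,0]],[[-9.3,12,2.6],[0,0,0]],[[-9.3,12,2.6],[0,0,0]]]' | grep _
python3 - <<'E'
from h import *
RV=frame(fx,-Z);C=np.array([.592,-.340,0])
plan([(C+[0,0,.0200],RV)])
E
```

```text
tool_pos: [0.5909, -0.3401, 0.1594]
tool_rot: [2.042, 2.386, 0.005]
contact_force: [0.3, 0.1, 0.0]
grip_force: 0.0
[[-0.03, 0.07, 13.94], [0.003, -0.001, 0.003]] dist 139mm 0deg
```

```bash
python3 -m handwheel '[[[0,0.1,5],[0,0,0]],[[0,0.1,9],[0,0,0]],[[0,0.1,12],[0,0,0]],[[0,0.1,13.9],[0,0,0]],[[0,0.1,13.9],[0,0,0]]]' | grep _
python3 -m handwheel '[[[0,0,0],[0,0,0]],[[0,0,0],[0,0,0]],[[0,0,0],[0,0,0]],[[0,0,0],[0,0,0]],[[0,0,0],[0,0,0]]]' 1 80 | grep -v rot
python3 -m handwheel '[[[0,0,0],[0,0,0]],[[0,0,0],[0,0,0]],[[0,0,0],[0,0,0]]]'  | grep -v rot
```

```text
tool_pos: [0.5914, -0.3397, 0.0205]
tool_rot: [2.043, 2.385, 0.005]
contact_force: [-0.1, 0.4, -0.3]
grip_force: 0.0
t: 43.4
tool_pos: [0.5932, -0.3409, 0.0224]
contact_force: [-0.2, 0.0, 4.4]
opening: 0.0203
grip_force: 78.1
t: 43.78
tool_pos: [0.5932, -0.3409, 0.0223]
contact_force: [0.2, 0.3, 4.8]
opening: 0.0197
grip_force: 78.1
```

```bash
python3 -m handwheel '[[[0,0,-1],[0,0,0]],[[0,0,-4],[0,0,0]],[[0,0,-8],[0,0,0]],[[0,0,-12.5],[0,0,0]],[[0,0,-12.5],[0,0,0]]]'  | grep -v rot
python3 - <<'E'
from h import *
RV=frame(fx,-Z);C=np.array([.567,-.2110,0]);s=ctrl.get_obs();print(s["tool_pos"],s["opening"])
plan([(C+[0,0,.145],RV),(C+[0,0,.107],RV)])
E
```

```text
t: 44.4
tool_pos: [0.5938, -0.3421, 0.151]
contact_force: [0.3, -1.1, -1.7]
opening: 0.0203
grip_force: 78.6
[ 0.59377771 -0.34209642  0.15104193] 0.020343301057790312
[[13.37, -0.64, 0.52], [0.01, 0.006, 0.002]] dist 134mm 1deg
[[-0.0, -0.0, 3.8], [0.0, -0.0, 0.0]] dist 38mm 0deg
```

```bash
python3 -m handwheel '[[[4,-0.2,0.1],[0,0,0]],[[8.5,-0.4,0.3],[0,0,0]],[[13.4,-0.6,0.5],[0,0,0]],[[13.4,-0.6,0.5],[0,0,0]],[[13.4,-0.6,0.5],[0,0,0]]]'  | grep -v rot
python3 - <<'E'
from h import *
RV=frame(fx,-Z);C=np.array([.567,-.2110,0]);s=ctrl.get_obs();print(s["tool_pos"],s["opening"],s["contact_force"])
plan([(C+[0,0,.105],RV)])
E
```

```text
t: 45.02
tool_pos: [0.5645, -0.2089, 0.1394]
contact_force: [0.3, 0.5, -3.6]
opening: 0.0204
grip_force: 78.7
[ 0.56449338 -0.20885787  0.13936474] 0.020433165972289037 [ 0.29684115  0.47723211 -3.57237984]
[[-0.25, 0.21, 3.44], [0.002, -0.001, 0.002]] dist 35mm 0deg
```

```bash
python3 -m handwheel '[[[-0.1,0.15,1.5],[0,0,0]],[[-0.2,0.2,3],[0,0,0]],[[-0.2,0.2,3.4],[0,0,0]],[[-0.2,0.2,3.4],[0,0,0]]]'  | grep -v rot
python3 -m handwheel '[[[0,0,0.1],[0,0,0]],[[0,0,0.2],[0,0,0]],[[0,0,0.3],[0,0,0]],[[0,0,0.4],[0,0,0]],[[0,0,0.4],[0,0,0]]]'
```

```text
t: 45.52
tool_pos: [0.5673, -0.2108, 0.1061]
contact_force: [0.3, 0.1, -2.6]
opening: 0.02
grip_force: 78.7
t: 46.15
tool_pos: [0.5678, -0.2107, 0.1031]
tool_rot: [2.042, 2.384, 0.006]
contact_force: [-0.6, 0.6, -3.6]
opening: 0.0202
grip_force: 78.7
```

```bash
for i in 1; do :; done
python3 -m handwheel '[[[0,0,0.1],[0,0,0]],[[0,0,0.2],[0,0,0]],[[0,0,0.2],[0,0,0]]]' | egrep 'pos|contact'
python3 -m handwheel '[[[0,0,0.1],[0,0,0]],[[0,0,0.2],[0,0,0]],[[0,0,0.2],[0,0,0]]]' | egrep 'pos|contact'
python3 -m handwheel '[[[0,0,0.1],[0,0,0]],[[0,0,0.2],[0,0,0]],[[0,0,0.2],[0,0,0]]]' | egrep 'pos|contact'
python3 -m handwheel '[[[0,0,0.1],[0,0,0]],[[0,0,0.2],[0,0,0]],[[0,0,0.2],[0,0,0]]]' | egrep 'pos|contact'
```

```text
tool_pos: [0.5682, -0.2109, 0.1018]
contact_force: [-0.1, 0.5, 0.2]
tool_pos: [0.5676, -0.2106, 0.0986]
contact_force: [0.4, 0.7, -2.3]
tool_pos: [0.5674, -0.2105, 0.0963]
contact_force: [0.2, -0.2, -3.5]
tool_pos: [0.5678, -0.2107, 0.095]
contact_force: [0.3, 0.3, -2.5]
```

```bash
python3 -m handwheel '[[[0,0,0.1],[0,0,0]],[[0,0,0.2],[0,0,0]],[[0,0,0.2],[0,0,0]]]' | egrep 'pos|contact'
python3 -m handwheel '[[[0,0,0.1],[0,0,0]],[[0,0,0.2],[0,0,0]],[[0,0,0.2],[0,0,0]]]' | egrep 'pos|contact'
python3 -m handwheel '[[[0,0,0.1],[0,0,0]],[[0,0,0.2],[0,0,0]],[[0,0,0.2],[0,0,0]]]' | egrep 'pos|contact'
python3 -m handwheel '[[[0,0,0.1],[0,0,0]],[[0,0,0.2],[0,0,0]],[[0,0,0.2],[0,0,0]]]'
```

```text
tool_pos: [0.5678, -0.2106, 0.093]
contact_force: [-0.2, 0.5, -2.1]
tool_pos: [0.5681, -0.2109, 0.0923]
contact_force: [-3.0, 1.9, 5.5]
tool_pos: [0.5684, -0.2111, 0.0923]
contact_force: [-7.3, 3.3, 13.6]
t: 49.15
tool_pos: [0.5687, -0.2113, 0.0923]
tool_rot: [2.041, 2.383, 0.005]
contact_force: [-10.4, 4.5, 21.3]
opening: 0.0204
grip_force: 81.7
```

It stops hard with the foot at 74 mm, which is the home height, under about 24 N. I lift off and take the tool back to its pad.

```bash
python3 -m handwheel '[[[0,0,-0.6],[0,0,0]],[[0,0,-2],[0,0,0]],[[0,0,-5],[0,0,0]],[[0,0,-6],[0,0,0]],[[0,0,-6],[0,0,0]]]'  | grep -v rot
python3 - <<'E'
from h import *
RV=frame(fx,-Z);s=ctrl.get_obs();print(s["tool_pos"],s["opening"])
C=np.array([.5935,-.3405,0])
plan([(C+[0,0,.15],RV),(C+[0,0,.03],RV),(C+[0,0,.0223],RV)])
E
```

```text
t: 49.78
tool_pos: [0.5681, -0.211, 0.1478]
contact_force: [0.8, 0.9, -3.5]
opening: 0.0203
grip_force: 78.8
[ 0.56809198 -0.21099984  0.14782341] 0.020280519275404568
[[-13.19, 0.53, -0.2], [0.006, 0.001, 0.002]] dist 132mm 0deg
[[0.0, -0.0, 12.0], [0.0, -0.0, 0.0]] dist 120mm 0deg
[[0.0, -0.0, 0.77], [0.0, -0.0, 0.0]] dist 8mm 0deg
```

```bash
python3 -m handwheel '[[[-4,0.2,-0.1],[0,0,0]],[[-8.5,0.4,-0.2],[0,0,0]],[[-13.2,0.5,-0.2],[0,0,0]],[[-13.2,0.5,-0.2],[0,0,0]],[[-13.2,0.5,-0.2],[0,0,0]]]'  | grep -v rot
python3 - <<'E'
from h import *
RV=frame(fx,-Z);C=np.array([.5935,-.3405,0])
o=snap("side","top")
cam,c,h,thr="side",(330,273),18,165
g_=cv2.cvtColor(o[cam],cv2.COLOR_BGR2GRAY);x,y=c;sub=cv2.resize(g_[y-h:y+h,x-h:x+h],None,fx=8,fy=8,interpolation=2)
for k in cv2.findContours((sub>thr).astype(np.uint8),0,1)[0]:
    if len(k)>60:
        e=cv2.fitEllipse(k);p=np.array(e[0])/8+[x-h,y-h]-.44;print(p.round(2),np.round(np.array(e[1])/8,1))
print("cap top home",proj("side",[.5673,-.2112,.074]),"unsnapped",proj("side",[.5673,-.2112,.084]))
hsv=cv2.cvtColor(o["side"],cv2.COLOR_BGR2HSV);m=cv2.inRange(hsv,(8,100,60),(25,255,255));x,y=349,317;M=np.zeros_like(m);M[y-14:y+14,x-16:x+16]=m[y-14:y+14,x-16:x+16]
h=cv2.convexHull(cv2.findNonZero(cv2.resize(M,None,fx=4,fy=4,interpolation=2)//128*255));e=cv2.fitEllipse(h);p=np.array(e[0])/4-.4;print("pad",np.array(e[1])/4,atz("side",p,.004))
plan([(C+[0,0,.03],RV),(C+[0,0,.0223],RV)])
E
```

```text
t: 50.4
tool_pos: [0.592, -0.3397, 0.1472]
contact_force: [-0.2, 0.3, -2.1]
opening: 0.0201
grip_force: 78.8
[346.08 284.56] [2.1 4.5]
[331.66 273.44] [ 4.6 13.1]
[331.17 269.82] [3.2 4.3]
[326.98 268.87] [1.4 5. ]
[334.84 268.13] [1.3 4.5]
[322.03 268.6 ] [5.5 7.3]
[325.3  265.07] [2.1 4.1]
cap top home [330.16940807 269.83905544] unsnapped [330.28011961 267.31148228]
pad [18.79741859 23.85338974] [ 0.59372189 -0.33966789  0.004     ]
[[-0.18, 0.05, 11.8], [0.003, -0.002, 0.003]] dist 118mm 0deg
[[0.0, 0.0, 0.77], [0.0, 0.0, 0.0]] dist 8mm 0deg
```

```bash
python3 -m handwheel '[[[-0.1,0.1,4],[0,0,0]],[[-0.1,0.1,8],[0,0,0]],[[-0.1,0.1,10.8],[0,0,0]],[[-0.1,0.1,11.8],[0,0,0]],[[-0.1,0.1,11.8],[0,0,0]]]'  | grep -v rot
python3 -m handwheel '[[[0,0,0.2],[0,0,0]],[[0,0,0.4],[0,0,0]],[[0,0,0.6],[0,0,0]],[[0,0,0.7],[0,0,0]],[[0,0,0.75],[0,0,0]]]'  | grep -v rot
```

```text
t: 51.12
tool_pos: [0.5944, -0.3404, 0.031]
contact_force: [0.3, 0.2, -2.7]
opening: 0.02
grip_force: 78.8
t: 51.75
tool_pos: [0.5944, -0.3412, 0.0235]
contact_force: [-0.2, -0.2, -2.0]
opening: 0.0206
grip_force: 78.8
```

```bash
python3 -m handwheel '[[[0,0,0.1],[0,0,0]],[[0,0,0.2],[0,0,0]],[[0,0,0.2],[0,0,0]]]'  | grep -v rot
python3 -m handwheel '[[[0,0,0],[0,0,0]],[[0,0,0],[0,0,0]],[[0,0,0],[0,0,0]],[[0,0,0],[0,0,0]]]' -1 | grep -v rot
python3 -m handwheel '[[[0,0,-4],[0,0,0]],[[0,0,-9],[0,0,0]],[[0,0,-14],[0,0,0]],[[-4,-6,-15],[0,0,0]],[[-8,-12,-15],[0,0,0]]]' | grep -v rot
python3 -m handwheel '[[[0,-4,0],[0,0,0]],[[0,-8,0],[0,0,0]],[[0,-8,0],[0,0,0]]]' | grep -v rot
python3 - <<'E'
from h import *
o=snap("top","side");o0={"top":cv2.imread("pics/top0.png"),"side":cv2.imread("pics/side0.png")}
for c in o:
    for q in("seat_tool","cap","jar","reagent","sample","dish"): print(c,q,[(r["position"],round(r["score"],2)) for r in ctrl.landmark_of(c,q)[:4]])
for cam,(x,y,w) in {"side":(349,312,16),"top":(433,191,14)}.items():
    a=cv2.cvtColor(o0[cam][y-w-6:y+w+6,x-w-6:x+w+6],cv2.COLOR_BGR2GRAY);b=cv2.cvtColor(o[cam][y-w:y+w,x-w:x+w],cv2.COLOR_BGR2GRAY)
    r=cv2.matchTemplate(a,b,cv2.TM_CCOEFF_NORMED);print("tool",cam,r.max().round(3),np.unravel_index(r.argmax(),r.shape),"(6,6)=same")
for cam,(x,y,h,thr) in {"side":(330,273,18,165)}.items():
    g_=cv2.cvtColor(o[cam],cv2.COLOR_BGR2GRAY);sub=cv2.resize(g_[y-h:y+h,x-h:x+h],None,fx=8,fy=8,interpolation=2)
    k=max(cv2.findContours((sub>thr).astype(np.uint8),0,1)[0],key=cv2.contourArea);e=cv2.fitEllipse(k);print("cap top",(np.array(e[0])/8+[x-h,y-h]-.44).round(2),np.round(np.array(e[1])/8,1))
    # cap/jar vertical profile through the centre column
    print(g_[255:300,330].tolist())
E
```

```text
t: 52.12
tool_pos: [0.5946, -0.3413, 0.0224]
contact_force: [-2.3, 1.9, 2.0]
opening: 0.0201
grip_force: 79.3
t: 52.62
tool_pos: [0.5946, -0.3412, 0.0217]
contact_force: [0.5, 0.5, 0.2]
opening: 0.0853
grip_force: 0.0
t: 53.25
tool_pos: [0.5023, -0.4265, 0.1733]
contact_force: [1.0, 0.2, -1.0]
opening: 0.0854
grip_force: 0.0
t: 53.62
tool_pos: [0.4211, -0.4381, 0.1704]
contact_force: [0.5, -0.8, -0.4]
opening: 0.0851
grip_force: 0.0
top seat_tool [([392.2, 201.7], 0.69), ([458.4, 165.9], 0.6), ([426.2, 158.3], 0.55), ([431.2, 192.4], 0.46)]
top cap [([392.3, 196.8], 0.81), ([429.3, 283.1], 0.5)]
top jar []
top reagent [([373.4, 132.9], 0.64)]
top sample [([193.4, 175.7], 0.61), ([257.6, 185.3], 0.21)]
top dish [([200.6, 232.4], 0.88)]
side seat_tool [([349.0, 316.6], 0.87), ([386.2, 336.1], 0.65), ([385.1, 312.1], 0.65), ([319.4, 229.0], 0.4)]
side cap [([308.9, 170.9], 0.63), ([248.2, 329.6], 0.56), ([329.6, 276.2], 0.52), ([290.5, 172.3], 0.38)]
side jar [([329.1, 286.5], 0.56)]
side reagent [([388.0, 264.7], 0.56)]
side sample []
side dish []
tool side 0.985 (np.int64(6), np.int64(6)) (6,6)=same
tool top 0.983 (np.int64(6), np.int64(6)) (6,6)=same
cap top [331.39 269.52] [14.4 18.7]
[108, 108, 108, 107, 106, 106, 107, 141, 188, 196, 198, 199, 199, 199, 198, 199, 198, 198, 198, 198, 199, 198, 167, 123, 107, 106, 107, 104, 87, 65, 61, 66, 68, 67, 69, 67, 69, 43, 27, 23, 115, 174, 183, 153, 98]
```

The tool is back on its pad, matching the first picture pixel for pixel. The cap top is at row 269.6, against 269.8 predicted for home. I hand in.

```bash
python3 -c "
from station import ctrl
print(ctrl.finish_job())"
```

```text
the job is handed in; nothing more can be done
None
```

The job is handed in: three balls, all I could see in the feeder, went into the jar, the cap was pressed fully home in the capping nest with the seating tool, and the tool is back on its cork pad.

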